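Cover a plate pile of unknown height and clamp it

TASK

Lift the aluminium pressure plate straight up off the two dowels of the blue jig, keeping it level, and lower it onto the pile of plates in the grey stand until it rests there; the pile is not always the same height, so do not let the plate drop. Slide it square and flush against the stand's two back stops and let go, then gently swing the red clamp arm over until its rubber foot rests on the plate. Leave the yellow box, the tape roll and the blue knob where they are.

Things in the scene. Friction and masses are not known exactly. Their poses are not given: they have to be found in the camera images.
- jig: Blue parking jig, 165 (x) x 135 (y) x 16 mm, fixed; place and yaw vary. Origin at the centre of its underside, z up. Two upright steel dowels, 10 mm in diameter, at (x, y) = (+50, +38) and (-50, -38) mm; their tops are 40 mm above the origin, 24 mm above the jig's top face, on which the plate lies at the start.
- plate: Loose aluminium pressure plate, 140 (x) x 110 (y) x 8 mm, about 0.35 kg (varies). Origin at the centre of its underside, z up. Its two 11 mm through holes at (+50, +38) and (-50, -38) mm sit over the dowels at the start. It carries a handle at its centre and looks the same turned by half a turn. Sliding it over the pile takes about 2 to 6 N.
- handle (a point): Middle of the grip bar of the plate's black bridge handle, 45 mm above the plate's origin. The bar has flat sides, 14 mm thick (along the plate's x), 64 mm long (along y), 16 mm high; the 29 mm beneath it are open between its two end posts (20 to 32 mm from the middle).
- stand: Grey stacking stand, fixed; place and yaw vary. Origin on the worktop under the middle of the pile, x towards its back stops, y towards its clamp post. Base 12 mm thick, x -80 to +95, y -65 to +105 mm. On it, centred on the origin, a fixed square pile of plates (138 x 108 x 6 mm each); its top is 26 to 60 mm above the worktop, different every time and not reported.
- stops (a point): Midpoint, at worktop height, of the front faces of the stand's two steel back stops: 72 mm from the stand's origin along its x. The stops are 16 mm wide, at y = +36 and -36 mm, and reach 74 mm above the worktop. With the pressure plate flush against them its origin is at x = +2 mm in the stand's frame.
- clamp_hinge (a point): Hinge axis of the red clamp arm, at (-50, +87, +80) mm in the stand's frame, on a post beside the pile (26 mm wide along x, 14 mm thick along y). The axis is parallel to the stand's x.
- clamp (a joint): Angle of the red clamp arm (bar 14 mm wide, 10 mm thick), rad: 0 = upright, positive = swung over the pile (to the stand's -y), pi/2 = level, negative = leaning away. Starts between -0.35 and 0.2; on the plate it ends between 1.6 and 2.3, depending on the pile. The hinge is stiff (0.1 N m of friction): the arm stays where it is left and can be pushed over from its outer side.
- clamp_foot (a point): Centre of the round rubber foot (16 mm in diameter) at the end of the clamp arm, 62 mm from the hinge axis. It rests on the plate when it is 8 mm above the plate's top face (16 mm above the plate's origin).
- fuse_box: Small yellow paper box, 42 x 62 x 22 mm, loose bystander; origin at the centre of its underside.
- tape_roll: Black roll of tape lying flat, 56 x 54 x 19 mm, loose bystander; origin at the centre of its underside.
- spare_knob: Blue control knob, 57 x 57 x 51 mm, loose bystander; origin at the centre of its underside.

How it is judged (in metres and radians):
On the way, in this order (a step that is already met when the one before it is completed fails the run):
1. the pressure plate has been lifted level clear of the dowels (z of plate in the frame of jig above 0.043 m and angle between plate's own z axis and vertical below 0.12 rad), for 0.2 s.
2. the plate lies on the pile, flush against the back stops, and is let go (x of plate in the frame of stand between -0.002 and 0.008 m and y of plate in the frame of stand between -0.012 and 0.012 m and z of plate in the frame of stand between 0.022 and 0.066 m and angle between the x axis of plate and the x axis of stand, either way round below 0.07 rad and angle between plate's own z axis and vertical below 0.04 rad and contact force between the fingers and plate below 0.2 N and linear speed of plate below 0.02 m/s), for 0.2 s.
3. the clamp's foot rests on the plate (z of clamp_foot in the frame of plate between 0.013 and 0.0185 m), for 0.2 s.
At the end, for the whole second after the job is handed in: The plate lies level (0.04 rad), still and untouched on the pile, within 4 mm of flush against the back stops, square within 0.07 rad and within 12 mm of the middle sideways; the clamp arm is still, its foot resting on the plate (gap at most 2.5 mm) (all of step 2 and all of step 3 and velocity of joint clamp between -0.05 and 0.05 rad/s).
It fails at once if the plate is dropped: it moves faster than 0.35 m/s while the fingers do not hold it (linear speed of plate above 0.35 m/s and contact force between the fingers and plate below 0.05 N).
It fails at once if the plate is tipped by more than 0.25 rad (angle between plate's own z axis and vertical above 0.25 rad).
It fails at once if the clamp arm is pressed on the plate with more than 40 N (contact force between clamp and plate above 40 N).
It fails at once if the yellow box, the tape roll or the blue knob is moved by more than 30 mm (distance of any of fuse_box, tape_roll, spare_knob from where it was at the start of the episode above 0.03 m).
It also fails if it takes over 72 s, if anything falls off the work surface, if the arm or the gripper's body presses on something with over 40 N, if the wrist force passes 120 N, or if a joint passes its speed limit or range.

ROBOT

A 6-joint arm with a two-finger parallel gripper is mounted at the origin on a cart in front of the work surface, level with it; the furniture and walls round the work are solid. World frame = base frame: x ahead of the robot, y to its left, z up, the work surface at z = 0. Lengths are in mm, angles in rad, forces in N, time in s.
With the tool pointing down it reaches from about 350 to 875 mm from the base axis. Payload 4.2 kg.
Tool frame: the origin (TCP) lies midway between the tips of the shut fingers; the grasp point (between the pads) lies 19 mm behind it (arm.grip_point_offset is the z of the grasp point in the tool frame, in mm); z points along the fingers, x is the direction in which the jaws open and shut, and the axes are right-handed (so a half turn about z gives the same grasp; the last joint's range is limited). The gripper opens to 85 mm and grips with 20 to 120 N. Pads are 22 mm wide; open, the fingers measure 114 mm over their backs; the gripper's body (76 mm by 85 mm) begins 54 mm behind the grasp point. The pads swing forward as they close: fully open they stand 13 mm farther back than shut.
Start: joints at [-0.885, 0.385, 0.008, 0, -1.194, -0.259], TCP at [258.737, -568.906, 231.312] pointing down, gripper open.
Joint ranges: [-3.14, 3.14], [-1.21, 2.06], [-1.07, 1.41], [-3.16, 2.05], [-2.99, -0.16], [-3.1, 3.1]. Speed limits (rad/s): [2.79, 2.79, 3.14, 3.14, 3.14, 3.14].

INTERFACE

Orientations are given as a unit quaternion [x, y, z, w].
In Python, from bench import arm gives the robot as it stands.
- The arm moves only by the shell command python3 -m jog 'ROWS'. ROWS is JSON, a list of rows, each an object of numbers: "hand": the finger opening in mm, from 0 to 85.4; "dx", "dy", "dz": the shift along the tool's x, y, z in mm; "rx", "ry", "rz": the turn, a rotation vector about the tool's x, y, z in rad. A call has 1 to 5 rows; each row shifts and turns the commanded pose from where the row before left it, along the tool's axes as they then stand; what a row does not reach is not made up. A row lasts 1/12 s, in which the tool goes at most 41.7 mm and 7.16 degrees, less where a joint would pass 70% of its speed; a pose out of reach is approached as far as the arm can. A call with a gripper value outside its range is refused whole. The fingers move at their own pace and stop on an object; the grip force is fixed at half the most. Time passes only in rows, so rows that do not move let the fingers close. It gives the time, the measured TCP pose, the force and the opening at its end, in the units of the state.
- arm.read_state(): the state, without advancing time (a new reading comes with each control period).
- arm.get_image(name): name is "scene" or "side" or "wrist"; returns a dict with "img" (420x560x3 uint8, red, green, blue), "depth" (420x560 float32, mm along the optical axis (not along the pixel's ray), 0 where there is no reading), "intrinsics" (3x3 intrinsics, pixels), "R" (3x3) and "t" (3): a world point X has camera coordinates R X + t; the wrist camera has in their place "T_tool_cam" (4x4, takes a point from camera to tool coordinates, whose origin is the TCP and whose axes are the tool frame's). Camera axes: x right, y down, z forward; pixel columns grow to the right and rows downward; lengths in mm; the calibration is good to about 2 mm. A picture is of the moment at which its call begins: read the wrist's pose just before it.
- arm.job_done(): hands the job in, once; it reports no verdict.
The state is a dict: "clock": time; "joints": joint angles; "joint_vel": joint speeds; "joint_efforts": joint torques, N m; "position": TCP position; "ee_rot": TCP orientation; "contact_force": force on the tool from outside, world axes, zero at the start; "wrist_torque": the same for the moment, N m; "gripper_width": finger opening in mm.
Only numpy, scipy, OpenCV 4.12 (cv2) and the standard library are available. Lean on these libraries where they do the work, as an engineer would, in place of code of your own. Each camera call takes 0.05 s, during which the arm holds its last target.

## Working session

There is one attempt and no reset: what is moved stays moved. The work goes in short steps, Python scripts to look and compute and a shell command to move; the robot and the scene stay as the last step left them, time stands still between calls to the robot, and variables do not carry over. Pictures are saved under pics/ and viewed, and the job is handed in when it is done.

```bash
ls; mkdir -p pics
python3 - <<'E'
from bench import arm
import cv2,numpy as np
s=arm.read_state();print({k:np.round(v,3).tolist() for k,v in s.items()})
for n in("scene","side","wrist"):
    d=arm.get_image(n);cv2.imwrite(f"pics/{n}0.png",d["img"][:,:,::-1]);np.savez(f"/tmp/{n}0.npz",**d)
    print(n,d["intrinsics"].tolist(),{k:np.round(d[k],3).tolist() for k in("R","t","T_tool_cam") if k in d})
E
```

```text
pics
{'clock': 0.0, 'joints': [-0.885, 0.386, 0.007, -0.0, -1.194, -0.259], 'joint_vel': [-0.0, -0.0, 0.001, 0.002, 0.0, -0.0], 'joint_efforts': [-0.0, -39.229, 18.84, 4.186, -0.005, 0.0], 'position': [258.491, -568.391, 230.219], 'ee_rot': [0.541, 0.841, 0.001, -0.001], 'contact_force': [1.391, 0.391, -0.399], 'wrist_torque': [0.004, -0.051, -0.007], 'gripper_width': 85.455}
scene [[450.5471303559588, 0.0, 280.6347948793137], [0.0, 450.5471303559588, 210.69763110856366], [0.0, 0.0, 1.0]] {'R': [[-0.656, -0.755, -0.005], [-0.484, 0.425, -0.765], [0.58, -0.499, -0.644]], 't': [434.309, 278.53, 882.025]}
side [[459.6300454691354, 0.0, 282.75977637575147], [0.0, 459.6300454691354, 211.99143857917272], [0.0, 0.0, 1.0]] {'R': [[-0.994, -0.109, 0.012], [-0.076, 0.604, -0.793], [0.079, -0.789, -0.609]], 't': [511.196, 40.937, 1162.834]}
wrist [[371.3662793405639, 0.0, 278.82151380572316], [0.0, 371.3662793405639, 213.7702316844311], [0.0, 0.0, 1.0]] {'T_tool_cam': [[1.0, 0.002, 0.001, 0.42], [-0.002, 0.961, 0.277, -70.519], [-0.0, -0.277, 0.961, -142.885], [0.0, 0.0, 0.0, 1.0]]}
```

View pics/scene0.png

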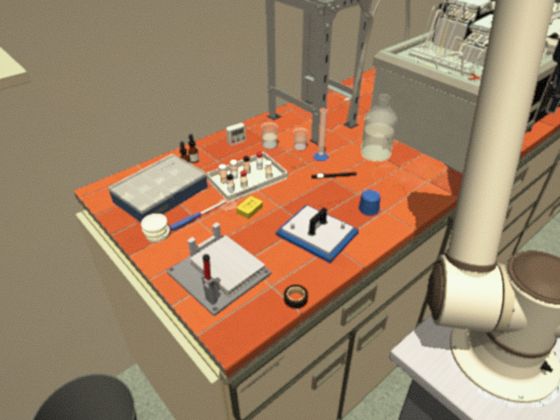

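View pics/side0.png

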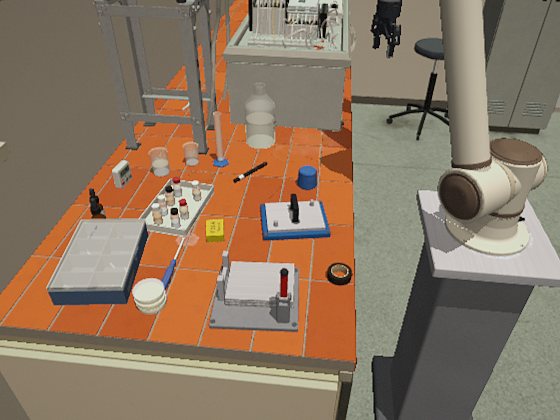

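View pics/wrist0.png

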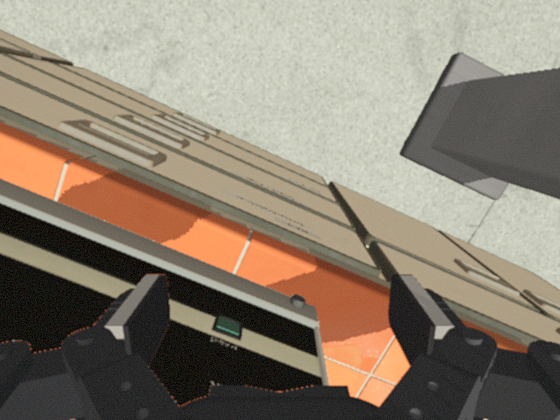

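The scene view shows the jig and plate around (318,232), the stand with its pile around (218,268) and the red arm at (207,268). The tape is at (296,296), the knob at (370,202) and the box at (250,207). Next I'll measure these.

```bash
cat > h.py <<'E'
import numpy as np,cv2
from scipy.spatial.transform import Rotation as Ro
def load(n): return dict(np.load(f"/tmp/{n}.npz"))
def cloud(d,T=None):
    K=d["intrinsics"];z=d["depth"].astype(float)
    v,u=np.mgrid[:z.shape[0],:z.shape[1]]
    c=np.stack([(u-K[0,2])/K[0,0]*z,(v-K[1,2])/K[1,1]*z,z],-1)
    if "R" in d: return (c-d["t"])@d["R"]
    M=T@d["T_tool_cam"]; return c@M[:3,:3].T+M[:3,3]
def toolT(s):
    T=np.eye(4);T[:3,:3]=Ro.from_quat(s["ee_rot"]).as_matrix();T[:3,3]=s["position"];return T
def ray(d,u,v,z,T=None):
    K=d["intrinsics"];c=np.linalg.inv(K)@[u,v,1.]
    if "R" in d: r=d["R"].T@c;o=-d["R"].T@d["t"]
    else:
        M=T@d["T_tool_cam"];r=M[:3,:3]@c;o=M[:3,3]
    return o+r*(z-o[2])/r[2]
E
python3 - <<'E'
from h import *
for n in("scene0","side0"):
    d=load(n);P=cloud(d);img=d["img"];hsv=cv2.cvtColor(img,cv2.COLOR_RGB2HSV)
    ok=d["depth"]>0
    H,S,V=[hsv[...,i].astype(int) for i in range(3)]
    def box(r): m=np.zeros(ok.shape,bool);m[r[1]:r[3],r[0]:r[2]]=1;return m&ok
    if n=="scene0": J=(270,200,362,262);C=(160,215,280,312);K=(358,188,384,218);T=(280,282,312,310);Y=(235,195,265,217)
    else: J=(255,185,335,245);C=(205,245,305,335);K=(296,163,322,192);T=(325,260,355,287);Y=(203,215,227,243)
    def st(name,m):
        p=P[m];print(n,name,len(p),"med",np.round(np.median(p,0),1),"lo",np.round(np.percentile(p,2,0),1),"hi",np.round(np.percentile(p,98,0),1))
    blue=(H>100)&(H<130)&(S>120)
    st("table",ok&(H<10)&(S>180)&(abs(P[...,2])<30)&(P[...,0]>300)&(P[...,0]<800))
    st("jigblue",box(J)&blue)
    top=box(J)&(S<60)&(V>130);st("platetop",top)
    r=cv2.minAreaRect(P[top][:,:2].astype(np.float32));print(r)
    st("handle",box(J)&(V<70)&(P[...,2]>35))
    m=box(C)&(S<60);st("stand",m)
    z=P[m][:,2];h,e=np.histogram(z,bins=np.arange(0,130,4));print(list(zip(e[:-1].astype(int),h)))
    st("red",box(C)&((H<8)|(H>172))&(S>150)&(P[...,2]>85))
    st("knob",box(K)&blue);st("tape",box(T)&(V<70));st("yel",box(Y)&(H>20)&(H<35)&(S>150))
E
```

```text
scene0 table 13880 med [410.1 129.5  -0.5] lo [ 329.8 -940.   -20.3] hi [788.4 420.    3. ]
scene0 jigblue 487 med [427.1  87.2  15.1] lo [ 392.8 -112.9    7.7] hi [536.8 112.8  19.2]
scene0 platetop 1623 med [470.1  42.9  23.9] lo [409.9 -26.4  15.5] hi [558.1  95.9  36.8]
((488.1899719238281, 30.754180908203125), (152.94290161132812, 126.83143615722656), 12.233787536621094)
scene0 handle 161 med [477.   44.7  61.4] lo [469.2   9.5  36.1] hi [487.5  66.6  70.9]
scene0 stand 4563 med [519.  311.9  31.6] lo [450.1 226.5   8.9] hi [726.6 381.6  81.3]
[(np.int64(0), np.int64(6)), (np.int64(4), np.int64(45)), (np.int64(8), np.int64(707)), (np.int64(12), np.int64(835)), (np.int64(16), np.int64(109)), (np.int64(20), np.int64(81)), (np.int64(24), np.int64(96)), (np.int64(28), np.int64(544)), (np.int64(32), np.int64(1521)), (np.int64(36), np.int64(119)), (np.int64(40), np.int64(83)), (np.int64(44), np.int64(69)), (np.int64(48), np.int64(35)), (np.int64(52), np.int64(23)), (np.int64(56), np.int64(27)), (np.int64(60), np.int64(30)), (np.int64(64), np.int64(45)), (np.int64(68), np.int64(31)), (
[... 1945 characters left out ...]
int64(80), np.int64(24)), (np.int64(84), np.int64(28)), (np.int64(88), np.int64(16)), (np.int64(92), np.int64(0)), (np.int64(96), np.int64(0)), (np.int64(100), np.int64(0)), (np.int64(104), np.int64(0)), (np.int64(108), np.int64(0)), (np.int64(112), np.int64(0)), (np.int64(116), np.int64(1)), (np.int64(120), np.int64(2)), (np.int64(124), np.int64(1))]
side0 red 134 med [473.9 364.5 113.6] lo [468.7 361.1  87. ] hi [479.4 367.9 138.3]
side0 knob 372 med [ 460.6 -119.8   36.8] lo [ 437.8 -152.4    4.7] hi [ 483.8 -111.    53.9]
side0 tape 242 med [367.5 234.7  17. ] lo [342.3 193.3   2.1] hi [391.6 243.3  21.5]
side0 yel 387 med [668.2 118.5  22.5] lo [645.1  76.5   3.7] hi [692.4 139.2  25.5]
```

```bash
python3 - <<'E'
from h import *
a=load("scene0")["img"][200:315,160:365];b=load("side0")["img"][180:335,200:345]
cv2.imwrite("pics/cropA.png",cv2.resize(a[:,:,::-1],None,fx=3.8,fy=3.8,interpolation=2))
cv2.imwrite("pics/cropB.png",cv2.resize(b[:,:,::-1],None,fx=3.8,fy=3.8,interpolation=2))
E
python3 - <<'E'
from h import *
for n,(J,C) in {"scene0":((270,200,362,262),(160,215,280,312)),"side0":((255,185,335,245),(205,245,305,335))}.items():
    d=load(n);P=cloud(d);hsv=cv2.cvtColor(d["img"],cv2.COLOR_RGB2HSV);S=hsv[...,1];V=hsv[...,2]
    def box(r): m=np.zeros(S.shape,bool);m[r[1]:r[3],r[0]:r[2]]=1;return m
    def rect(m,name):
        m=cv2.morphologyEx(m.astype(np.uint8),cv2.MORPH_OPEN,np.ones((3,3)))
        k,l,s,c=cv2.connectedComponentsWithStats(m);i=1+np.argmax(s[1:,4]);p=P[l==i]
        r=cv2.minAreaRect(p[:,:2].astype(np.float32));print(n,name,len(p),"z",round(float(np.median(p[:,2])),2),np.round(r[0],1),np.round(r[1],1),round(r[2],1))
    Z=P[...,2]
    rect(box(J)&(S<60)&(V>130)&(abs(Z-24)<4),"plate")
    rect(box(J)&(S>120)&(hsv[...,0]>95)&(Z>3)&(Z<21),"jig")
    h=box(J)&(V<70)&(Z>50)&(Z<62); rect(box(J)&(V<75)&(Z>46)&(Z<60),"handle")
    rect(box(C)&(S<60)&(abs(Z-33)<4),"pile")
    rect(box(C)&(S<60)&(Z>7)&(Z<75),"standbase")
    m=(box(C)&(S<60)&(Z>55)&(Z<85)).astype(np.uint8)
    k,l,s,c=cv2.connectedComponentsWithStats(m)
    for i in range(1,k):
        if s[i,4]>12:
            p=P[l==i];print("  high",s[i],np.round(np.median(p,0),1),np.round(p.min(0)),np.round(p.max(0)))
E
```

```text
scene0 plate 1383 z 24.06 [483.4  34.6] [144.  115.9] 10.6
scene0 jig 290 z 14.68 [470.2  95.4] [146.7  15.2] 11.2
scene0 handle 12 z 51.92 [471.6  63.4] [7.5 3.2] 38.5
scene0 pile 1969 z 33.02 [532.3 278.2] [144.8 108.4] 3.9
scene0 standbase 4237 z 31.4 [534.7 301.9] [174.3 166.5] 4.6
  high [213 223   7  10  49] [607.3 250.   69.2] [603. 242.  55.] [615. 256.  75.]
  high [188 238   7  10  54] [601.4 321.3  67.9] [598. 313.  55.] [610. 328.  77.]
  high [202 277  13  16 116] [465.  366.   67.5] [459. 354.  55.] [488. 370.  85.]
side0 plate 1244 z 25.12 [483.   35.7] [140.3 114.6] 11.7
side0 jig 536 z 15.66 [481.9  44.1] [162.2 123.7] 11.4
side0 handle 28 z 53.75 [476.2  66.2] [13.   5.9] 19.0
side0 pile 1940 z 34.08 [545.6 280. ] [110.2 111.2] 3.2
side0 standbase 5132 z 31.79 [537.4 302.4] [174.5 167.7] 3.8
  high [222 250   7  12  60] [609.8 254.6  70.6] [605. 241.  56.] [616. 258.  77.]
  high [217 275   7  12  78] [604.7 326.3  71.3] [600. 314.  56.] [612. 329.  78.]
  high [275 297  16  13 156] [475.1 367.7  67.3] [462. 356.  55.] [490. 372.  85.]
```

View pics/cropA.png

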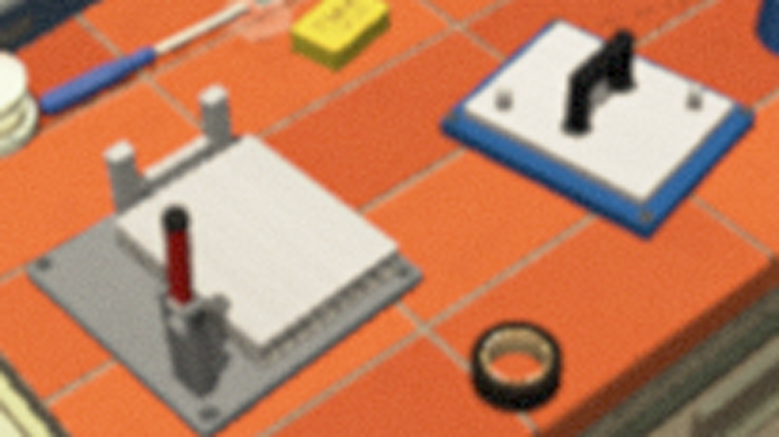

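View pics/cropB.png

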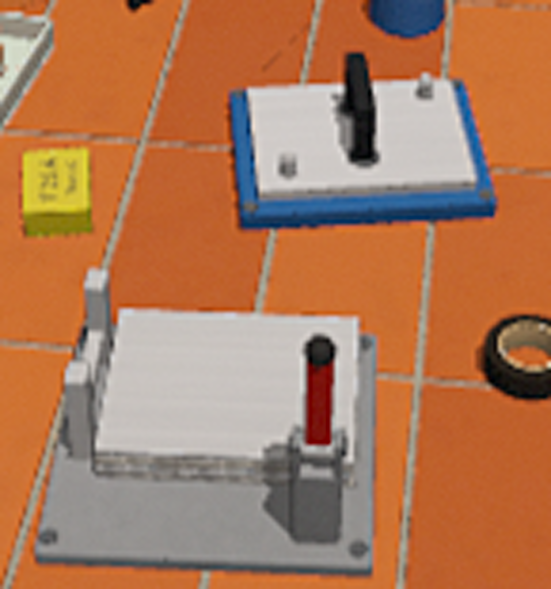

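```bash
cat >> h.py <<'E'
def wrist(tag):
    from bench import arm
    s=arm.read_state();d=arm.get_image("wrist");d["Ttool"]=toolT(s);np.savez(f"/tmp/{tag}.npz",**d)
    cv2.imwrite(f"pics/{tag}.png",d["img"][:,:,::-1]);return s,d
def yawof(T): return np.degrees(np.arctan2(T[1,0],T[0,0]))
def delta(s,p,yaw=None):
    T=toolT(s);w=np.array(p)-T[:3,3];print("t",s["clock"],"tcp",np.round(T[:3,3],1),"tool delta",np.round(T[:3,:3].T@w,1),"yaw",round(yawof(T),2),"F",np.round(s["contact_force"],1),"w",round(s["gripper_width"],1),"tilt",np.round(T[:2,2],4))
    if yaw is not None:
        e=(yaw-yawof(T)+180)%360-180;print("rz",round(-np.radians(e),4))
E
python3 - <<'E'
from h import *
from bench import arm
s=arm.read_state();delta(s,[483,35,200],191.2)
P=np.concatenate([cloud(load(n))[load(n)["depth"]>0] for n in("scene0","side0")])
a=np.array([258.,-568]);b=np.array([483.,35]);
for f in np.linspace(0,1,11):
    c=a+(b-a)*f;m=(np.linalg.norm(P[:,:2]-c,axis=1)<110)&(P[:,2]<190);q=P[m]
    print(c.round(),len(q),q[:,2].max() if len(q) else None)
s0=load("side0");P=cloud(s0);print([P[r,c].round() for r,c in((45,290),(20,330),(50,240),(100,250),(40,345))])
E
```

```text
t 0.15 tcp [ 258.5 -568.5  230.5] tool delta [456.5 454.1  31.2] yaw 114.45 F [-0.6 -0.6 -0. ] w 85.3 tilt [-0.0008  0.0015]
rz -1.3396
[ 258. -568.] 534 5.4070926878878085
[ 280. -508.] 730 189.36047676823952
[ 303. -447.] 2760 189.89807663410258
[ 326. -387.] 4632 189.4795635211402
[ 348. -327.] 6702 6.908849340568014
[ 370. -266.] 8719 6.908849340568014
[ 393. -206.] 9588 55.61676503223812
[ 416. -146.] 9671 55.918048119013804
[438. -86.] 7702 72.0235874921477
[460. -25.] 7013 72.8636916158805
[483.  35.] 7786 72.8636916158805
[array([ 555., -556.,  257.]), array([ 434., -849.,  263.]), array([ 702., -465.,  263.]), array([ 654., -348.,  153.]), array([ 379., -597.,  268.])]
```

```bash
python3 -m jog '[{"hand":85,"dz":-40},{"dz":-40},{"dz":-40},{"dx":27,"dy":27},{"dx":27,"dy":27}]'; python3 -m jog '[{"dx":27,"dy":27},{"dx":27,"dy":27},{"dx":27,"dy":27},{"dx":27,"dy":27},{"dx":27,"dy":27}]'; python3 -m jog '[{"dx":27,"dy":27},{"dx":27,"dy":27},{"dx":27,"dy":27},{"dx":27,"dy":27},{"dx":27,"dy":27}]'; python3 -m jog '[{"dx":27,"dy":27},{"dx":27,"dy":27},{"dx":27,"dy":27},{"dx":27,"dy":27},{"dx":24,"dy":22}]'; python3 -m jog '[{"dz":35,"rz":-0.12},{"dz":35,"rz":-0.12},{"dz":35,"rz":-0.12},{"rz":-0.12},{"rz":-0.12}]'; python3 -m jog '[{"rz":-0.12},{"rz":-0.12},{"rz":-0.12},{"rz":-0.12},{"rz":-0.12}]'; python3 -m jog '[{"rz":-0.12},{"rz":-0.02},{"dx":0}]'
python3 - <<'E'
from h import *
s,d=wrist("w1");delta(s,[483,35,200],191.2)
E
```

```text
t 0.15 tcp [ 258.5 -568.5  230.5] tool delta [456.5 454.1  31.2] yaw 114.45 F [-0.6 -0.6 -0. ] w 85.3 tilt [-0.0008  0.0015]
rz -1.3396$[0]: bad value
$[0]: bad value
$[0]: bad value
$[0]: bad value
$[0]: bad value
$[0]: bad value
$[0]: bad value
```

```bash
python3 -m jog --help; python3 -m jog '[{"hand":85.0,"dx":0,"dy":0,"dz":-40,"rx":0,"ry":0,"rz":0}]'
```

```text
clock: 0.28
position: [256.8, -564.5, 262.1]
ee_rot: [0.542, 0.84, 0.005, -0.009]
contact_force: [0.7, -0.1, -2.2]
gripper_width: 84.9invalid input: not JSON, or not a number
```

```bash
python3 -m jog '[{"hand":85,"dx":0,"dy":0,"dz":-40,"rx":0,"ry":0,"rz":0},{"hand":85,"dx":0,"dy":0,"dz":-40,"rx":0,"ry":0,"rz":0},{"hand":85,"dx":20,"dy":20,"dz":0,"rx":0,"ry":0,"rz":0},{"hand":85,"dx":27,"dy":27,"dz":0,"rx":0,"ry":0,"rz":0},{"hand":85,"dx":27,"dy":27,"dz":0,"rx":0,"ry":0,"rz":0}]'; python3 -m jog '[{"hand":85,"dx":27,"dy":27,"dz":0,"rx":0,"ry":0,"rz":0},{"hand":85,"dx":27,"dy":27,"dz":0,"rx":0,"ry":0,"rz":0},{"hand":85,"dx":27,"dy":27,"dz":0,"rx":0,"ry":0,"rz":0},{"hand":85,"dx":27,"dy":27,"dz":0,"rx":0,"ry":0,"rz":0},{"hand":85,"dx":27,"dy":27,"dz":0,"rx":0,"ry":0,"rz":0}]'; python3 -m jog '[{"hand":85,"dx":27,"dy":27,"dz":0,"rx":0,"ry":0,"rz":0},{"hand":85,"dx":27,"dy":27,"dz":0,"rx":0,"ry":0,"rz":0},{"hand":85,"dx":27,"dy":27,"dz":0,"rx":0,"ry":0,"rz":0},{"hand":85,"dx":27,"dy":27,"dz":0,"rx":0,"ry":0,"rz":0},{"hand":85,"dx":27,"dy":27,"dz":0,"rx":0,"ry":0,"rz":0}]'
python3 - <<'E'
from h import *
from bench import arm
s=arm.read_state();delta(s,[483,35,200],191.2)
E
```

```text
clock: 0.7
position: [295.6, -470.2, 351.2]
ee_rot: [0.542, 0.84, 0.0, 0.0]
contact_force: [0.1, 0.7, -1.3]
gripper_width: 84.6
clock: 1.12
position: [362.5, -290.3, 351.3]
ee_rot: [0.541, 0.841, 0.0, 0.0]
contact_force: [1.3, 0.4, -0.6]
gripper_width: 85.1
clock: 1.53
position: [429.4, -111.5, 351.5]
ee_rot: [0.541, 0.841, 0.0, 0.0]
contact_force: [1.1, 0.1, -0.5]
gripper_width: 84.9
t 1.5333 tcp [ 429.4 -111.5  351.5] tool delta [111.2 109.3 151.6] yaw 114.46 F [ 1.1  0.1 -0.5] w 84.9 tilt [0.0006 0.0002]
rz -1.3394
```

```bash
python3 -m jog '[{"hand":85,"dx":28,"dy":27.5,"dz":0,"rx":0,"ry":0,"rz":0},{"hand":85,"dx":28,"dy":27.5,"dz":0,"rx":0,"ry":0,"rz":0},{"hand":85,"dx":28,"dy":27.5,"dz":0,"rx":0,"ry":0,"rz":0},{"hand":85,"dx":27,"dy":27,"dz":0,"rx":0,"ry":0,"rz":0},{"hand":85,"dx":0,"dy":0,"dz":20,"rx":0,"ry":0,"rz":-0.12}]'; python3 -m jog '[{"hand":85,"dx":0,"dy":0,"dz":20,"rx":0,"ry":0,"rz":-0.12},{"hand":85,"dx":0,"dy":0,"dz":20,"rx":0,"ry":0,"rz":-0.12},{"hand":85,"dx":0,"dy":0,"dz":20,"rx":0,"ry":0,"rz":-0.12},{"hand":85,"dx":0,"dy":0,"dz":20,"rx":0,"ry":0,"rz":-0.12},{"hand":85,"dx":0,"dy":0,"dz":20,"rx":0,"ry":0,"rz":-0.12}]'; python3 -m jog '[{"hand":85,"dx":0,"dy":0,"dz":20,"rx":0,"ry":0,"rz":-0.12},{"hand":85,"dx":0,"dy":0,"dz":0,"rx":0,"ry":0,"rz":-0.12},{"hand":85,"dx":0,"dy":0,"dz":0,"rx":0,"ry":0,"rz":-0.12},{"hand":85,"dx":0,"dy":0,"dz":0,"rx":0,"ry":0,"rz":-0.12},{"hand":85,"dx":0,"dy":0,"dz":0,"rx":0,"ry":0,"rz":-0.12}]'; python3 -m jog '[{"hand":85,"dx":0,"dy":0,"dz":0,"rx":0,"ry":0,"rz":-0.02},{"hand":85,"dx":0,"dy":0,"dz":0,"rx":0,"ry":0,"rz":0},{"hand":85,"dx":0,"dy":0,"dz":0,"rx":0,"ry":0,"rz":0}]'
python3 - <<'E'
from h import *
s,d=wrist("w1");delta(s,[483,35,200],191.2)
E
```

```text
clock: 1.95
position: [486.9, 38.1, 333.8]
ee_rot: [0.487, 0.873, 0.003, 0.003]
contact_force: [0.9, 0.3, 0.4]
gripper_width: 85.2
clock: 2.37
position: [483.0, 33.0, 230.3]
ee_rot: [0.207, 0.978, 0.0, -0.0]
contact_force: [0.1, 0.7, -0.3]
gripper_width: 84.9
clock: 2.78
position: [483.0, 33.0, 211.0]
ee_rot: [-0.091, 0.996, -0.0, -0.0]
contact_force: [-0.3, 0.1, 0.7]
gripper_width: 84.6
clock: 3.03
position: [483.1, 33.0, 211.3]
ee_rot: [-0.097, 0.995, 0.0, -0.0]
contact_force: [-0.3, -0.0, 0.6]
gripper_width: 85.0
t 3.0333 tcp [483.1  33.  211.3] tool delta [-0.3  2.  11.3] yaw -168.91 F [-0.3 -0.   0.6] w 85.0 tilt [-0.0001  0.    ]
rz -0.0019
```

View pics/w1.png

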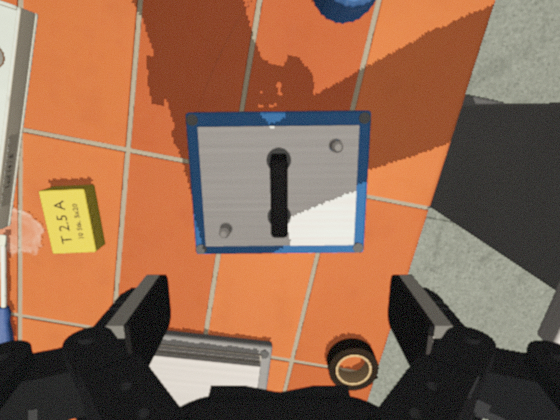

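The wrist view shows the handle bar at about (279,182), nearly parallel to the image's y, and the plate's corners near (197,125) and (360,245).

Run:
```python
from h import *
d=load("w1");T=d["Ttool"];P=cloud(d,T);hsv=cv2.cvtColor(d["img"],cv2.COLOR_RGB2HSV);V=hsv[...,2]
b=np.zeros(V.shape,bool);b[100:270,180:380]=1
m=b&(P[...,2]>60)&(P[...,2]<76);p=P[m];print(len(p),np.median(p[:,2]))
r=cv2.minAreaRect(p[:,:2].astype(np.float32));print("bar",r)
m2=b&(abs(P[...,2]-24)<4)&(hsv[...,1]<90);m2=cv2.morphologyEx(m2.astype(np.uint8),cv2.MORPH_OPEN,np.ones((5,5)))>0
p=P[m2];print("plate",np.median(p[:,2]),cv2.minAreaRect(p[:,:2].astype(np.float32)))
m3=(hsv[...,0]>100)&(hsv[...,0]<130)&(hsv[...,1]>120)&b;c=np.argwhere(m3)
q=cv2.minAreaRect(P[m3&(abs(P[...,2]-16)<4)][:,:2].astype(np.float32));print("jig",q)
print("tool yaw",yawof(T),T[:3,3])
```

```text
1368 68.89250214378728
bar ((483.14215087890625, 33.31044387817383), (13.9839506149292, 62.862308502197266), 11.805914878845215)
plate 24.214289161610623 ((482.9668273925781, 34.0775146484375), (140.57638549804688, 110.39324188232422), 11.762683868408203)
jig ((482.7501220703125, 33.31438446044922), (162.3779296875, 132.1439208984375), 11.742070198059082)
tool yaw -168.90705280713155 [483.12683635  33.00106462 211.27902164]
```

```bash
python3 -m jog '[{"hand":85,"dx":0,"dy":0.5,"dz":35,"rx":0,"ry":0,"rz":-0.012},{"hand":85,"dx":0,"dy":0,"dz":35,"rx":0,"ry":0,"rz":0},{"hand":85,"dx":0,"dy":0,"dz":35,"rx":0,"ry":0,"rz":0},{"hand":85,"dx":0,"dy":0,"dz":25,"rx":0,"ry":0,"rz":0},{"hand":85,"dx":0,"dy":0,"dz":20,"rx":0,"ry":0,"rz":0}]'; python3 -m jog '[{"hand":85,"dx":0,"dy":0,"dz":10,"rx":0,"ry":0,"rz":0},{"hand":85,"dx":0,"dy":0,"dz":9,"rx":0,"ry":0,"rz":0},{"hand":85,"dx":0,"dy":0,"dz":0,"rx":0,"ry":0,"rz":0},{"hand":85,"dx":0,"dy":0,"dz":0,"rx":0,"ry":0,"rz":0}]'
python3 - <<'E'
from h import *
s,d=wrist("w2");delta(s,[483.1,33.6,42],191.77)
E
```

```text
clock: 3.5
position: [482.0, 33.1, 59.2]
ee_rot: [-0.103, 0.995, -0.0, -0.001]
contact_force: [-0.9, -0.5, 0.3]
gripper_width: 84.9
clock: 3.83
position: [483.4, 33.6, 42.4]
ee_rot: [-0.104, 0.995, -0.0, 0.0]
contact_force: [-0.4, 0.3, -0.1]
gripper_width: 84.7
t 3.8333 tcp [483.4  33.6  42.4] tool delta [0.3 0.1 0.4] yaw -168.1 F [-0.4  0.3 -0.1] w 84.7 tilt [ 0.     -0.0002]
rz 0.0022
```

View pics/w2.png

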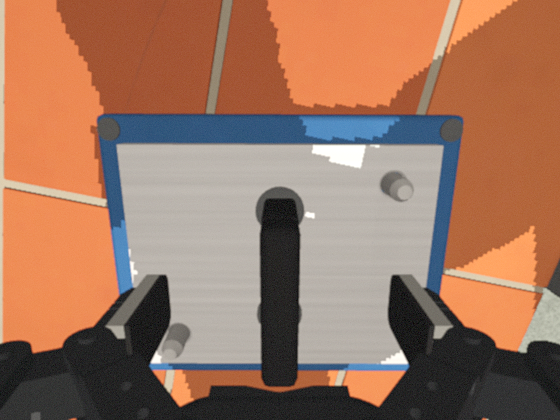

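The handle at x≈280 px is centred between the fingers at 165 and 395 px, so I can close.

```bash
python3 -m jog '[{"hand":30,"dx":0,"dy":0,"dz":0,"rx":0,"ry":0,"rz":0},{"hand":20,"dx":0,"dy":0,"dz":0,"rx":0,"ry":0,"rz":0},{"hand":8,"dx":0,"dy":0,"dz":0,"rx":0,"ry":0,"rz":0},{"hand":5,"dx":0,"dy":0,"dz":0,"rx":0,"ry":0,"rz":0},{"hand":5,"dx":0,"dy":0,"dz":0,"rx":0,"ry":0,"rz":0}]'; python3 -m jog '[{"hand":5,"dx":0,"dy":0,"dz":0,"rx":0,"ry":0,"rz":0},{"hand":5,"dx":0,"dy":0,"dz":0,"rx":0,"ry":0,"rz":0},{"hand":5,"dx":0,"dy":0,"dz":0,"rx":0,"ry":0,"rz":0},{"hand":5,"dx":0,"dy":0,"dz":0,"rx":0,"ry":0,"rz":0}]'
```

```text
clock: 4.3
position: [483.3, 33.6, 42.7]
ee_rot: [-0.104, 0.995, 0.0, 0.0]
contact_force: [0.6, -0.1, -0.6]
gripper_width: 25.1
clock: 4.63
position: [483.4, 33.6, 42.7]
ee_rot: [-0.104, 0.995, 0.0, 0.0]
contact_force: [-0.7, 0.9, 4.5]
gripper_width: 13.2
```

Gripped at 13.2 mm. Now a slow lift.

```bash
python3 -m jog '[{"hand":0,"dx":0,"dy":0,"dz":-3,"rx":0,"ry":0,"rz":0},{"hand":0,"dx":0,"dy":0,"dz":-5,"rx":0,"ry":0,"rz":0},{"hand":0,"dx":0,"dy":0,"dz":-6,"rx":0,"ry":0,"rz":0},{"hand":0,"dx":0,"dy":0,"dz":-8,"rx":0,"ry":0,"rz":0},{"hand":0,"dx":0,"dy":0,"dz":-8,"rx":0,"ry":0,"rz":0}]'; python3 -m jog '[{"hand":0,"dx":0,"dy":0,"dz":-10,"rx":0,"ry":0,"rz":0},{"hand":0,"dx":0,"dy":0,"dz":-10,"rx":0,"ry":0,"rz":0},{"hand":0,"dx":0,"dy":0,"dz":-10,"rx":0,"ry":0,"rz":0},{"hand":0,"dx":0,"dy":0,"dz":-10,"rx":0,"ry":0,"rz":0},{"hand":0,"dx":0,"dy":0,"dz":-10,"rx":0,"ry":0,"rz":0}]'; python3 -m jog '[{"hand":0,"dx":0,"dy":0,"dz":-7,"rx":0,"ry":0,"rz":0},{"hand":0,"dx":0,"dy":0,"dz":0,"rx":0,"ry":0,"rz":0},{"hand":0,"dx":0,"dy":0,"dz":0,"rx":0,"ry":0,"rz":0},{"hand":0,"dx":0,"dy":0,"dz":0,"rx":0,"ry":0,"rz":0}]'
python3 - <<'E'
from h import *
s,d=wrist("w3");delta(s,[483.1,33.6,42],191.77)
from bench import arm
for n in ("side",):
    d=arm.get_image(n);np.savez("/tmp/side3.npz",**d);cv2.imwrite("pics/side3.png",cv2.resize(d["img"][130:340,180:400,::-1],None,fx=2.7,fy=2.7,interpolation=2))
E
```

```text
clock: 5.05
position: [482.1, 33.1, 72.6]
ee_rot: [-0.104, 0.995, -0.0, -0.001]
contact_force: [-0.1, 1.7, -4.7]
gripper_width: 13.1
clock: 5.47
position: [482.0, 33.1, 123.1]
ee_rot: [-0.104, 0.995, -0.0, -0.001]
contact_force: [-0.8, -0.2, -4.4]
gripper_width: 12.9
clock: 5.8
position: [482.3, 33.3, 128.8]
ee_rot: [-0.104, 0.995, -0.0, -0.001]
contact_force: [0.9, -0.0, -4.2]
gripper_width: 13.1
t 5.8 tcp [482.3  33.3 128.8] tool delta [-1.   0.1 86.8] yaw -168.1 F [ 0.9 -0.  -4.2] w 13.1 tilt [-0.0016 -0.0002]
rz 0.0022
```

View pics/side3.png

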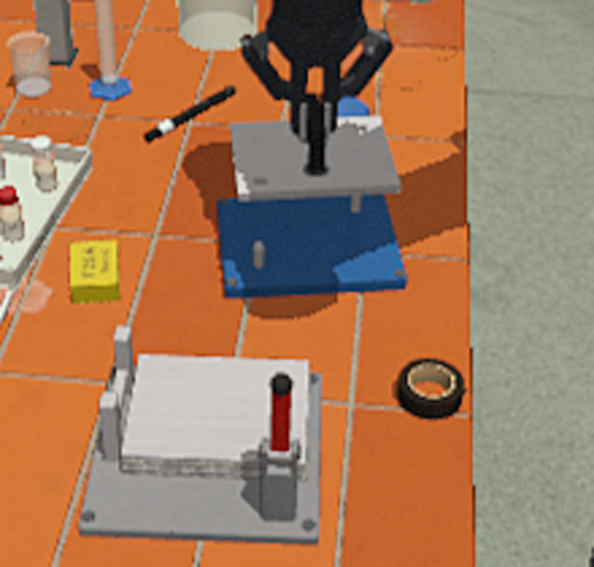

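View pics/w3.png

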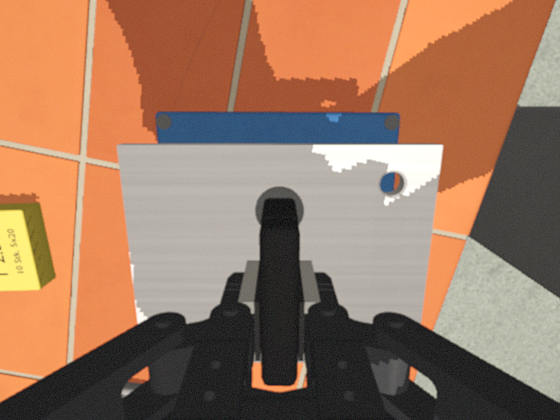

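```bash
python3 -m jog '[{"hand":0,"dx":0,"dy":0,"dz":0,"rx":0,"ry":0,"rz":0.066},{"hand":0,"dx":0,"dy":0,"dz":0,"rx":0,"ry":0,"rz":0.067},{"hand":0,"dx":-2,"dy":8,"dz":0,"rx":0,"ry":0,"rz":0},{"hand":0,"dx":-4,"dy":16,"dz":0,"rx":0,"ry":0,"rz":0},{"hand":0,"dx":-5,"dy":22,"dz":0,"rx":0,"ry":0,"rz":0}]'; python3 -m jog '[{"hand":0,"dx":-6,"dy":24,"dz":0,"rx":0,"ry":0,"rz":0},{"hand":0,"dx":-6,"dy":24,"dz":0,"rx":0,"ry":0,"rz":0},{"hand":0,"dx":-6,"dy":24,"dz":0,"rx":0,"ry":0,"rz":0},{"hand":0,"dx":-6,"dy":24,"dz":0,"rx":0,"ry":0,"rz":0},{"hand":0,"dx":-6,"dy":24,"dz":0,"rx":0,"ry":0,"rz":0}]'; python3 -m jog '[{"hand":0,"dx":-6,"dy":24,"dz":0,"rx":0,"ry":0,"rz":0},{"hand":0,"dx":-5,"dy":22,"dz":0,"rx":0,"ry":0,"rz":0},{"hand":0,"dx":-4,"dy":16,"dz":0,"rx":0,"ry":0,"rz":0},{"hand":0,"dx":-2,"dy":12,"dz":0,"rx":0,"ry":0,"rz":0},{"hand":0,"dx":0,"dy":4,"dz":0,"rx":0,"ry":0,"rz":0}]'; python3 -m jog '[{"hand":0,"dx":0,"dy":0,"dz":0,"rx":0,"ry":0,"rz":0},{"hand":0,"dx":0,"dy":0,"dz":0,"rx":0,"ry":0,"rz":0}]'
cat > look.py <<'E'
import sys
from h import *
from bench import arm
tag=sys.argv[1]
s,_=wrist("w"+tag);delta(s,[522,281,100],184.3)
out=[]
for n,(x0,y0,x1,y1) in {"scene":(140,160,300,320),"side":(180,160,340,320)}.items():
    d=arm.get_image(n);np.savez(f"/tmp/{n}{tag}.npz",**d);out.append(cv2.resize(d["img"][y0:y1,x0:x1,::-1],(400,400),interpolation=2))
cv2.imwrite(f"pics/l{tag}.png",np.hstack(out))
E
python3 look.py 4
```

```text
clock: 6.32
position: [490.2, 80.1, 128.8]
ee_rot: [-0.037, 0.999, -0.0, -0.001]
contact_force: [0.7, 0.3, -4.3]
gripper_width: 12.6
clock: 6.73
position: [511.4, 203.8, 128.7]
ee_rot: [-0.039, 0.999, -0.0, -0.0]
contact_force: [1.0, 0.4, -4.7]
gripper_width: 12.6
clock: 7.15
position: [522.8, 283.0, 128.7]
ee_rot: [-0.039, 0.999, -0.0, -0.0]
contact_force: [0.4, -0.9, -4.7]
gripper_width: 12.6
clock: 7.32
position: [522.1, 280.4, 129.0]
ee_rot: [-0.037, 0.999, -0.0, -0.001]
contact_force: [0.3, -0.0, -4.0]
gripper_width: 12.7
t 7.3167 tcp [522.1 280.4 129. ] tool delta [-0.   0.7 29. ] yaw -175.71 F [ 0.3 -0.  -4. ] w 12.7 tilt [-0.0013 -0.001 ]
rz -0.0001
```

View pics/l4.png

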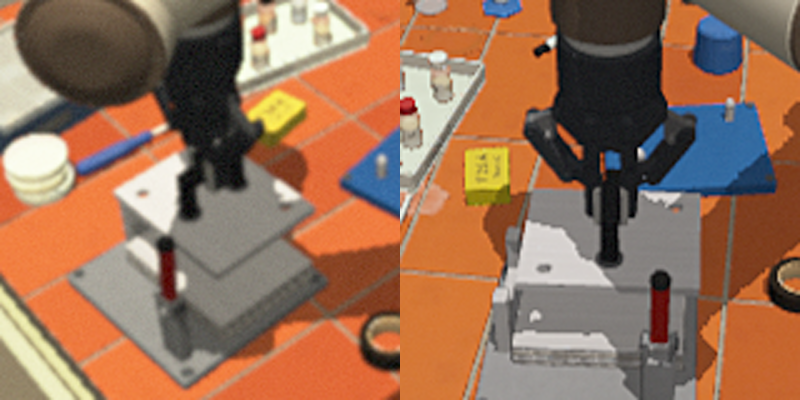

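View pics/w4.png

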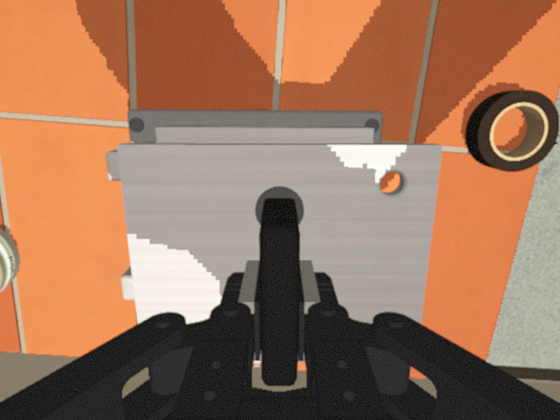

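The plate hangs level over the pile. The wrist view shows the base's -y edge at row ~110 between x≈130 and 382, parallel to the plate. I'll use that edge to check the stand pose.

Run:
```python
from h import *
d=load("w4");T=d["Ttool"];P=cloud(d,T);Z=P[...,2];S=cv2.cvtColor(d["img"],cv2.COLOR_RGB2HSV)[...,1]
m=(abs(Z-12)<4)&(S<80)&(np.indices(Z.shape)[0]<160)&(d["depth"]>0);m=cv2.morphologyEx(m.astype(np.uint8),cv2.MORPH_OPEN,np.ones((3,3)))>0
p=P[m];print(len(p),np.median(p[:,2]),cv2.minAreaRect(p[:,:2].astype(np.float32)))
r=cv2.boxPoints(cv2.minAreaRect(p[:,:2].astype(np.float32)));print(r.round(1))
# base lower edge (-y): for each column first row
cols=np.arange(140,375,5);pts=np.array([P[np.argmax(m[:,c]),c][:2] for c in cols]);k=np.polyfit(pts[:,0],pts[:,1],1);print("edge yaw",np.degrees(np.arctan(k[0])),"y at 530",np.polyval(k,530))
q=(Z>60)&(Z<80)&(np.indices(Z.shape)[1]<150)&(S<80)&(d["depth"]>0)
n,l,s,c=cv2.connectedComponentsWithStats(q.astype(np.uint8))
for i in range(1,n):
    if s[i,4]>30: a=P[l==i];print(s[i],np.median(a,0).round(1),a.min(0).round(1),a.max(0).round(1))
for t in("scene0","side0"):
    dd=load(t);PP=cloud(dd);SS=cv2.cvtColor(dd["img"],cv2.COLOR_RGB2HSV)[...,1]
    a=PP[(abs(PP[...,2]-33.5)<3)&(SS<60)&(abs(PP[...,0]-530)<40)&(abs(PP[...,1]-270)<30)];print(t,"pile z",np.median(a[:,2]),len(a))
# wrist view of the pile edge strip
a=P[(np.indices(Z.shape)[0]>128)&(np.indices(Z.shape)[0]<140)&(np.indices(Z.shape)[1]>170)&(np.indices(Z.shape)[1]<360)];print("pile strip z",np.median(a[:,2]))
```

```text
4652 12.186923063131388 ((542.1221923828125, 224.17747497558594), (173.96435546875, 21.943960189819336), 4.35140323638916)
[[454.6 228.5]
 [456.2 206.6]
 [629.7 219.8]
 [628.  241.7]]
edge yaw 4.040179531956178 y at 530 213.20535857778327
[106 150  15  31 328] [613.1 247.3  74.2] [609.5 239.4  70.2] [616.8 255.3  76.3]
[121 267  14  32 300] [608.3 317.7  73.9] [604.3 310.7  62.6] [611.9 326.9  75.8]
scene0 pile z 33.10801834936154 633
side0 pile z 34.05229546799718 730
pile strip z 33.0879462225989
```

```bash
python3 -m jog '[{"hand":0,"dx":0,"dy":-3.4,"dz":5,"rx":0,"ry":0,"rz":0},{"hand":0,"dx":0,"dy":0,"dz":10,"rx":0,"ry":0,"rz":0},{"hand":0,"dx":0,"dy":0,"dz":12,"rx":0,"ry":0,"rz":0},{"hand":0,"dx":0,"dy":0,"dz":12,"rx":0,"ry":0,"rz":0},{"hand":0,"dx":0,"dy":0,"dz":10,"rx":0,"ry":0,"rz":0}]'; python3 -m jog '[{"hand":0,"dx":0,"dy":0,"dz":7,"rx":0,"ry":0,"rz":0},{"hand":0,"dx":0,"dy":0,"dz":4,"rx":0,"ry":0,"rz":0},{"hand":0,"dx":0,"dy":0,"dz":3,"rx":0,"ry":0,"rz":0},{"hand":0,"dx":0,"dy":0,"dz":0,"rx":0,"ry":0,"rz":0},{"hand":0,"dx":0,"dy":0,"dz":0,"rx":0,"ry":0,"rz":0}]'; python3 look.py 5
```

```text
clock: 7.88
position: [522.3, 276.8, 78.6]
ee_rot: [-0.037, 0.999, -0.0, -0.001]
contact_force: [-0.3, 0.7, -5.1]
gripper_width: 12.9
clock: 8.3
position: [523.2, 278.0, 66.6]
ee_rot: [-0.038, 0.999, 0.0, 0.0]
contact_force: [-0.2, -0.7, -4.3]
gripper_width: 13.0
t 8.3 tcp [523.2 278.   66.6] tool delta [  0.9   3.1 -33.4] yaw -175.69 F [-0.2 -0.7 -4.3] w 13.0 tilt [0.0006 0.0003]
rz 0.0001
```

View pics/l5.png

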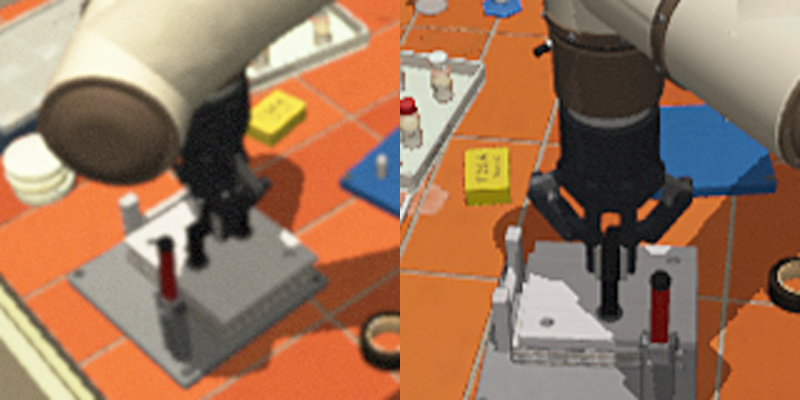

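View pics/w5.png

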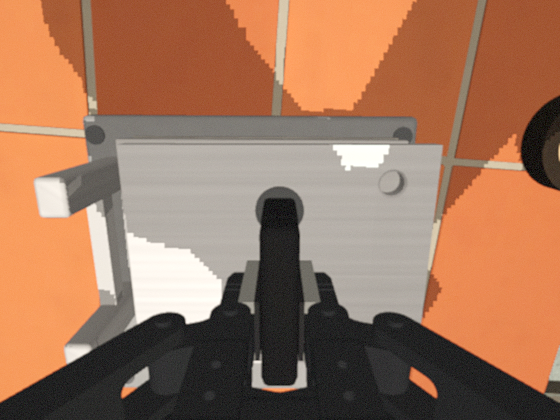

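```bash
python3 -m jog '[{"hand":0,"dx":0,"dy":0,"dz":2,"rx":0,"ry":0,"rz":0},{"hand":0,"dx":0,"dy":0,"dz":2,"rx":0,"ry":0,"rz":0},{"hand":0,"dx":0,"dy":0,"dz":0,"rx":0,"ry":0,"rz":0}]'; python3 -m jog '[{"hand":0,"dx":0,"dy":0,"dz":1,"rx":0,"ry":0,"rz":0},{"hand":0,"dx":0,"dy":0,"dz":0,"rx":0,"ry":0,"rz":0}]'; python3 -m jog '[{"hand":0,"dx":0,"dy":0,"dz":1,"rx":0,"ry":0,"rz":0},{"hand":0,"dx":0,"dy":0,"dz":0,"rx":0,"ry":0,"rz":0},{"hand":0,"dx":0,"dy":0,"dz":0,"rx":0,"ry":0,"rz":0}]'
```

```text
clock: 8.7
position: [522.6, 277.6, 62.0]
ee_rot: [-0.037, 0.999, -0.0, -0.0]
contact_force: [-0.3, 0.3, -4.7]
gripper_width: 12.6
clock: 8.87
position: [522.8, 277.7, 61.1]
ee_rot: [-0.037, 0.999, -0.0, -0.0]
contact_force: [-0.6, -0.2, -4.0]
gripper_width: 12.7
clock: 9.12
position: [522.9, 277.8, 60.3]
ee_rot: [-0.037, 0.999, -0.0, -0.0]
contact_force: [1.1, 0.4, -3.8]
gripper_width: 12.8
```

```bash
python3 -m jog '[{"hand":0,"dx":0,"dy":0,"dz":0.7,"rx":0,"ry":0,"rz":0},{"hand":0,"dx":0,"dy":0,"dz":0,"rx":0,"ry":0,"rz":0},{"hand":0,"dx":0,"dy":0,"dz":0,"rx":0,"ry":0,"rz":0}]'; python3 -m jog '[{"hand":0,"dx":0,"dy":0,"dz":0.7,"rx":0,"ry":0,"rz":0},{"hand":0,"dx":0,"dy":0,"dz":0,"rx":0,"ry":0,"rz":0},{"hand":0,"dx":0,"dy":0,"dz":0,"rx":0,"ry":0,"rz":0}]'
```

```text
clock: 9.37
position: [522.9, 277.8, 59.6]
ee_rot: [-0.037, 0.999, 0.0, 0.0]
contact_force: [0.6, 0.7, -3.6]
gripper_width: 13.1
clock: 9.62
position: [523.0, 277.8, 59.6]
ee_rot: [-0.038, 0.999, 0.0, 0.0]
contact_force: [-2.7, 0.0, 1.6]
gripper_width: 13.1
```

```bash
python3 -m jog '[{"hand":0,"dx":-1.5,"dy":0,"dz":-0.2,"rx":0,"ry":0,"rz":0},{"hand":0,"dx":-1.5,"dy":0,"dz":0,"rx":0,"ry":0,"rz":0},{"hand":0,"dx":-1.5,"dy":0,"dz":0,"rx":0,"ry":0,"rz":0},{"hand":0,"dx":0,"dy":0,"dz":0,"rx":0,"ry":0,"rz":0}]'; python3 -m jog '[{"hand":0,"dx":-1.5,"dy":0,"dz":0,"rx":0,"ry":0,"rz":0},{"hand":0,"dx":-1.5,"dy":0,"dz":0,"rx":0,"ry":0,"rz":0},{"hand":0,"dx":0,"dy":0,"dz":0,"rx":0,"ry":0,"rz":0}]';  python3 -m jog '[{"hand":0,"dx":-1,"dy":0,"dz":0,"rx":0,"ry":0,"rz":0},{"hand":0,"dx":0,"dy":0,"dz":0,"rx":0,"ry":0,"rz":0}]'
```

```text
clock: 9.95
position: [527.6, 278.1, 59.6]
ee_rot: [-0.038, 0.999, -0.0, 0.0]
contact_force: [-4.7, -0.7, 4.3]
gripper_width: 13.0
clock: 10.2
position: [530.5, 278.4, 59.6]
ee_rot: [-0.038, 0.999, -0.0, -0.0]
contact_force: [-5.1, -1.4, 4.8]
gripper_width: 12.8
clock: 10.37
position: [531.3, 278.4, 59.6]
ee_rot: [-0.038, 0.999, -0.0, -0.0]
contact_force: [-5.0, -0.2, 5.2]
gripper_width: 12.7
```

```bash
python3 -m jog '[{"hand":0,"dx":-0.7,"dy":0,"dz":-0.1,"rx":0,"ry":0,"rz":0},{"hand":0,"dx":0,"dy":0,"dz":0,"rx":0,"ry":0,"rz":0},{"hand":0,"dx":0,"dy":0,"dz":0,"rx":0,"ry":0,"rz":0}]'; python3 -m jog '[{"hand":0,"dx":-0.7,"dy":0,"dz":-0.1,"rx":0,"ry":0,"rz":0},{"hand":0,"dx":0,"dy":0,"dz":0,"rx":0,"ry":0,"rz":0},{"hand":0,"dx":0,"dy":0,"dz":0,"rx":0,"ry":0,"rz":0}]'; python3 -m jog '[{"hand":0,"dx":-0.7,"dy":0,"dz":0,"rx":0,"ry":0,"rz":0},{"hand":0,"dx":0,"dy":0,"dz":0,"rx":0,"ry":0,"rz":0},{"hand":0,"dx":0,"dy":0,"dz":0,"rx":0,"ry":0,"rz":0}]'
```

```text
clock: 10.62
position: [532.0, 278.4, 59.6]
ee_rot: [-0.038, 0.999, -0.0, -0.0]
contact_force: [-5.1, -0.1, 5.0]
gripper_width: 13.2
clock: 10.87
position: [532.7, 278.5, 59.6]
ee_rot: [-0.038, 0.999, -0.0, -0.0]
contact_force: [-4.6, -0.5, 5.7]
gripper_width: 12.9
clock: 11.12
position: [533.3, 278.5, 59.6]
ee_rot: [-0.038, 0.999, -0.0, -0.0]
contact_force: [-5.3, -0.5, 5.6]
gripper_width: 12.8
```

```bash
for i in 1; do python3 -m jog '[{"hand":0,"dx":-0.7,"dy":0,"dz":0,"rx":0,"ry":0,"rz":0},{"hand":0,"dx":0,"dy":0,"dz":0,"rx":0,"ry":0,"rz":0},{"hand":0,"dx":0,"dy":0,"dz":0,"rx":0,"ry":0,"rz":0}]'; python3 -m jog '[{"hand":0,"dx":-0.7,"dy":0,"dz":0,"rx":0,"ry":0,"rz":0},{"hand":0,"dx":0,"dy":0,"dz":0,"rx":0,"ry":0,"rz":0},{"hand":0,"dx":0,"dy":0,"dz":0,"rx":0,"ry":0,"rz":0}]'; done; python3 look.py 6
```

```text
clock: 11.37
position: [533.2, 278.5, 59.6]
ee_rot: [-0.037, 0.999, -0.0, -0.001]
contact_force: [-8.0, 0.0, 6.3]
gripper_width: 13.2
clock: 11.62
position: [533.3, 278.5, 59.6]
ee_rot: [-0.037, 0.999, -0.0, -0.001]
contact_force: [-10.3, -0.4, 7.6]
gripper_width: 13.1
t 11.6167 tcp [533.3 278.5  59.6] tool delta [ 11.2   3.3 -40.4] yaw -175.71 F [-10.3  -0.4   7.6] w 13.1 tilt [-0.0028 -0.001 ]
rz -0.0002
```

View pics/w6.png

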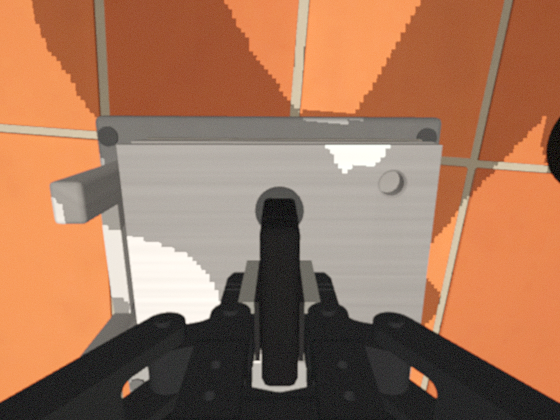

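```bash
python3 -m jog '[{"hand":0,"dx":-0.8,"dy":0,"dz":0,"rx":0,"ry":0,"rz":0},{"hand":0,"dx":0,"dy":0,"dz":0,"rx":0,"ry":0,"rz":0},{"hand":0,"dx":0,"dy":0,"dz":0,"rx":0,"ry":0,"rz":0}]'; python3 -m jog '[{"hand":0,"dx":1.2,"dy":0,"dz":-0.2,"rx":0,"ry":0,"rz":0},{"hand":0,"dx":1,"dy":0,"dz":-0.2,"rx":0,"ry":0,"rz":0},{"hand":0,"dx":0,"dy":0,"dz":0,"rx":0,"ry":0,"rz":0},{"hand":0,"dx":0,"dy":0,"dz":0,"rx":0,"ry":0,"rz":0}]'
```

```text
clock: 12.02
position: [533.3, 278.5, 59.6]
ee_rot: [-0.037, 0.999, -0.001, -0.002]
contact_force: [-12.5, 1.0, 9.8]
gripper_width: 13.0
clock: 12.35
position: [533.3, 278.6, 59.6]
ee_rot: [-0.037, 0.999, -0.0, -0.0]
contact_force: [-5.4, 0.6, 2.9]
gripper_width: 13.2
```

Run:
```python
from bench import arm
s=arm.read_state();print(s["position"],s["contact_force"],s["wrist_torque"])
```

```text
[533.28369478 278.58149041  59.57944823] [-5.35720102  0.58208308  2.91693687] [ 0.07585481  1.3798404  -0.03566717]
```

```bash
python3 -m jog '[{"hand":0,"dx":1.2,"dy":0,"dz":-0.2,"rx":0,"ry":0,"rz":0},{"hand":0,"dx":0,"dy":0,"dz":0,"rx":0,"ry":0,"rz":0},{"hand":0,"dx":0,"dy":0,"dz":0,"rx":0,"ry":0,"rz":0}]'
```

```text
clock: 12.6
position: [533.0, 278.7, 59.6]
ee_rot: [-0.038, 0.999, 0.0, 0.001]
contact_force: [0.9, 1.1, -2.7]
gripper_width: 12.7
```

```bash
python3 -m jog '[{"hand":15,"dx":-0.3,"dy":0,"dz":0,"rx":0,"ry":0,"rz":0},{"hand":20,"dx":0,"dy":0,"dz":0,"rx":0,"ry":0,"rz":0},{"hand":30,"dx":0,"dy":0,"dz":0,"rx":0,"ry":0,"rz":0},{"hand":40,"dx":0,"dy":0,"dz":0,"rx":0,"ry":0,"rz":0},{"hand":50,"dx":0,"dy":0,"dz":0,"rx":0,"ry":0,"rz":0}]'; python3 -m jog '[{"hand":55,"dx":0,"dy":0,"dz":0,"rx":0,"ry":0,"rz":0},{"hand":55,"dx":0,"dy":0,"dz":0,"rx":0,"ry":0,"rz":0},{"hand":55,"dx":0,"dy":0,"dz":0,"rx":0,"ry":0,"rz":0}]'; python3 look.py 7
```

```text
clock: 13.02
position: [532.8, 278.6, 60.1]
ee_rot: [-0.038, 0.999, 0.0, 0.0]
contact_force: [-0.4, 0.5, -0.1]
gripper_width: 49.4
clock: 13.27
position: [532.6, 278.6, 60.0]
ee_rot: [-0.037, 0.999, 0.0, 0.0]
contact_force: [0.8, -0.1, -0.6]
gripper_width: 55.1
t 13.2667 tcp [532.6 278.6  60. ] tool delta [ 10.4   3.2 -40. ] yaw -175.7 F [ 0.8 -0.1 -0.6] w 55.1 tilt [0.0002 0.0001]
rz -0.0001
```

View pics/w7.png

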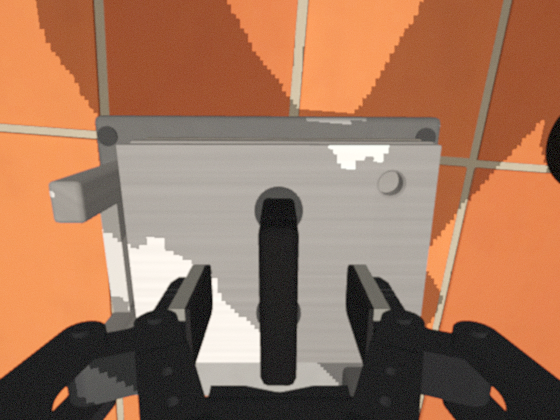

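View pics/l7.png

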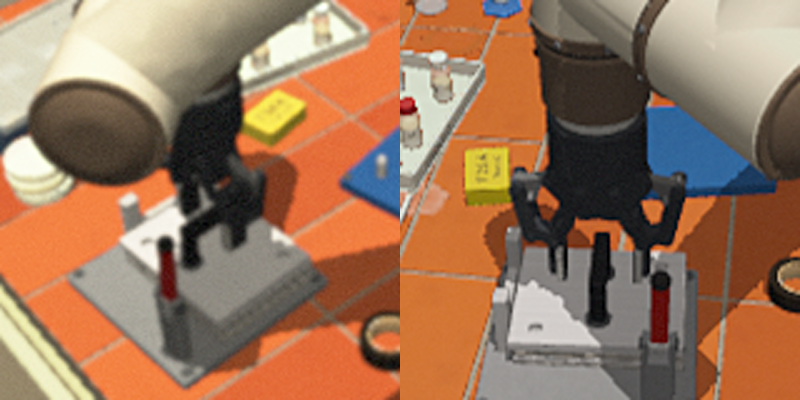

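Released, with the plate flush and square and the force about 0. I'll retract straight up, then look at the clamp.

```bash
python3 -m jog '[{"hand":55,"dx":0,"dy":0,"dz":-8,"rx":0,"ry":0,"rz":0},{"hand":55,"dx":0,"dy":0,"dz":-15,"rx":0,"ry":0,"rz":0},{"hand":55,"dx":0,"dy":0,"dz":-25,"rx":0,"ry":0,"rz":0},{"hand":55,"dx":0,"dy":0,"dz":-35,"rx":0,"ry":0,"rz":0},{"hand":55,"dx":0,"dy":0,"dz":-35,"rx":0,"ry":0,"rz":0}]'; python3 -m jog '[{"hand":0,"dx":0,"dy":0,"dz":-35,"rx":0,"ry":0,"rz":0},{"hand":0,"dx":0,"dy":0,"dz":-27,"rx":0,"ry":0,"rz":0},{"hand":0,"dx":0,"dy":0,"dz":0,"rx":0,"ry":0,"rz":0},{"hand":0,"dx":0,"dy":0,"dz":0,"rx":0,"ry":0,"rz":0},{"hand":0,"dx":0,"dy":0,"dz":0,"rx":0,"ry":0,"rz":0}]'; python3 look.py 8
```

```text
clock: 13.83
position: [532.1, 278.0, 179.1]
ee_rot: [-0.038, 0.999, -0.001, -0.001]
contact_force: [0.7, 1.0, -0.1]
gripper_width: 54.9
clock: 14.25
position: [532.0, 278.3, 239.7]
ee_rot: [-0.037, 0.999, 0.0, -0.0]
contact_force: [-1.1, 0.6, -0.3]
gripper_width: -0.2
t 14.25 tcp [532.  278.3 239.7] tool delta [  9.7   3.5 139.7] yaw -175.71 F [-1.1  0.6 -0.3] w -0.2 tilt [-0.0008  0.0001]
rz -0.0002
```

View pics/w8.png

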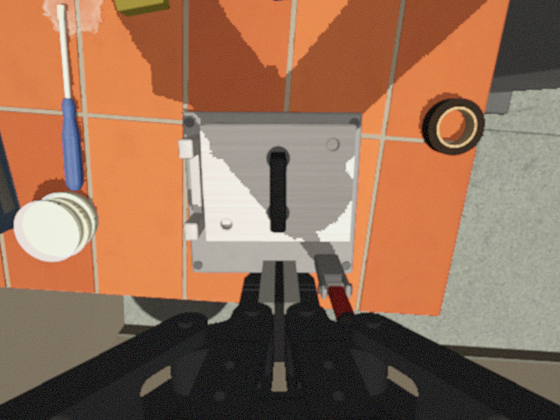

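View pics/l8.png

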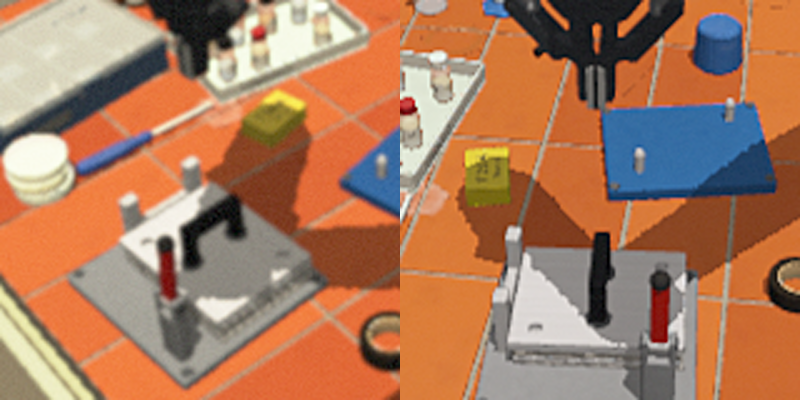

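Run:
```python
from h import *
d=load("w8");T=d["Ttool"];P=cloud(d,T);Z=P[...,2];S=cv2.cvtColor(d["img"],cv2.COLOR_RGB2HSV)[...,1]
r,c=np.indices(Z.shape)
def rect(m,n):
    m=cv2.morphologyEx(m.astype(np.uint8),cv2.MORPH_OPEN,np.ones((3,3)));k,l,s,_=cv2.connectedComponentsWithStats(m);p=P[l==1+np.argmax(s[1:,4])];q=cv2.minAreaRect(p[:,:2].astype(np.float32));print(n,np.median(p[:,2]).round(1),q);return p
win=(r>100)&(r<280)&(c>175)&(c<370)
p=rect(win&(abs(Z-41)<4)&(c>198),"plate")
A=np.c_[p[:,:2],np.ones(len(p))];print("plane",np.linalg.lstsq(A,p[:,2],rcond=None)[0][:2])
rect(win&(Z>8)&(Z<85)&(S<80),"base")
rect(win&(c<210)&(r<165)&(Z>60)&(Z<80),"stopA");rect(win&(c<210)&(r>200)&(Z>60)&(Z<80),"stopB")
for n in("scene","side"):
    d=load(n+"8");P=cloud(d);h=cv2.cvtColor(d["img"],cv2.COLOR_RGB2HSV).astype(int)
    m=(h[...,1]>120)&((h[...,0]<8)|(h[...,0]>172))&(P[...,2]>88)&(abs(P[...,0]-474)<25)&(abs(P[...,1]-360)<35)
    p=P[m];k=np.polyfit(p[:,2],p[:,1],1);print(n,len(p),"y(z=80)",np.polyval(k,80).round(1),"slope",k[0].round(3),"x med",np.median(p[:,0]).round(1),"z",p[:,2].max().round(1))
    m=(h[...,2]<75)&(P[...,2]>125)&(abs(P[...,0]-474)<25)&(abs(P[...,1]-360)<35);p=P[m];print("  tip",len(p),np.median(p,0).round(1),p.min(0).round(1),p.max(0).round(1))
```

```text
plate 41.1 ((535.162109375, 279.3223876953125), (145.38919067382812, 110.17372131347656), 4.309602737426758)
plane [-0.00029763 -0.00113334]
base 40.7 ((537.3489379882812, 297.7294006347656), (175.1580047607422, 168.53829956054688), 3.9784114360809326)
stopA 73.8 ((611.548828125, 246.9697265625), (12.641626358032227, 15.370511054992676), 4.554401397705078)
stopB 73.6 ((606.0908203125, 318.7554626464844), (12.06852912902832, 16.07906150817871), 2.142479419708252)
scene 99 y(z=80) 364.6 slope -0.07 x med 469.4 z 142.9
  tip 25 [470.  359.6 146.3] [467.  355.2 139.7] [473.4 364.5 150.7]
side 143 y(z=80) 366.8 slope -0.068 x med 475.0 z 141.1
  tip 243 [482.7 388.2 520.8] [453.2 356.5 137.8] [491.2 394.9 579.8]
```

The plate reads (535,279) with the pile top at 33.1 and tilt ~0.001, so it is flush and level. The clamp arm stands at about 0.07 rad. Next I move the shut fingers to its outer side.

```bash
python3 -m jog '[{"hand":0,"dx":12,"dy":30,"dz":0,"rx":0,"ry":0,"rz":0},{"hand":0,"dx":13,"dy":30,"dz":0,"rx":0,"ry":0,"rz":0},{"hand":0,"dx":13,"dy":30,"dz":0,"rx":0,"ry":0,"rz":0},{"hand":0,"dx":13,"dy":29,"dz":0,"rx":0,"ry":0,"rz":0},{"hand":0,"dx":0,"dy":0,"dz":0,"rx":0,"ry":0,"rz":0}]'; python3 -m jog '[{"hand":0,"dx":0,"dy":0,"dz":25,"rx":0,"ry":0,"rz":0},{"hand":0,"dx":0,"dy":0,"dz":30,"rx":0,"ry":0,"rz":0},{"hand":0,"dx":0,"dy":0,"dz":30,"rx":0,"ry":0,"rz":0},{"hand":0,"dx":0,"dy":0,"dz":25,"rx":0,"ry":0,"rz":0},{"hand":0,"dx":0,"dy":0,"dz":6,"rx":0,"ry":0,"rz":0}]'; python3 -m jog '[{"hand":0,"dx":0,"dy":0,"dz":0,"rx":0,"ry":0,"rz":0},{"hand":0,"dx":0,"dy":0,"dz":0,"rx":0,"ry":0,"rz":0}]'
sed -i 's/delta(s,\[522,281,100\],184.3)/T=toolT(s);a=np.radians(4.2);v=T[:3,3]-[531.3,277.2,0];print("t",round(s["clock"],2),"stand xyz",np.round([v[0]*np.cos(a)+v[1]*np.sin(a),-v[0]*np.sin(a)+v[1]*np.cos(a),v[2]],1),"F",np.round(s["contact_force"],1),"yaw",round(yawof(T),2))/' look.py
python3 look.py 9
```

```text
clock: 14.82
position: [470.5, 397.1, 238.3]
ee_rot: [-0.04, 0.999, -0.0, -0.001]
contact_force: [-0.2, -0.6, 0.5]
gripper_width: -0.4
clock: 15.23
position: [470.5, 390.4, 118.1]
ee_rot: [-0.037, 0.999, -0.004, -0.004]
contact_force: [0.3, -0.6, -0.1]
gripper_width: 0.2
clock: 15.4
position: [473.5, 393.6, 124.4]
ee_rot: [-0.038, 0.999, -0.0, 0.0]
contact_force: [0.9, -0.6, 0.1]
gripper_width: 0.1
t 15.4 stand xyz [-49.2 120.3 124.4] F [ 0.9 -0.6  0.1] yaw -175.68
```

View pics/w9.png

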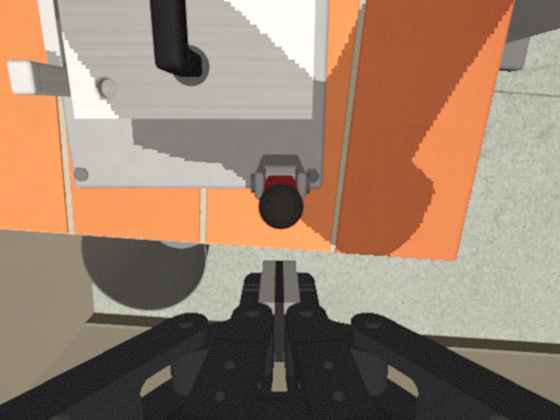

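View pics/l9.png

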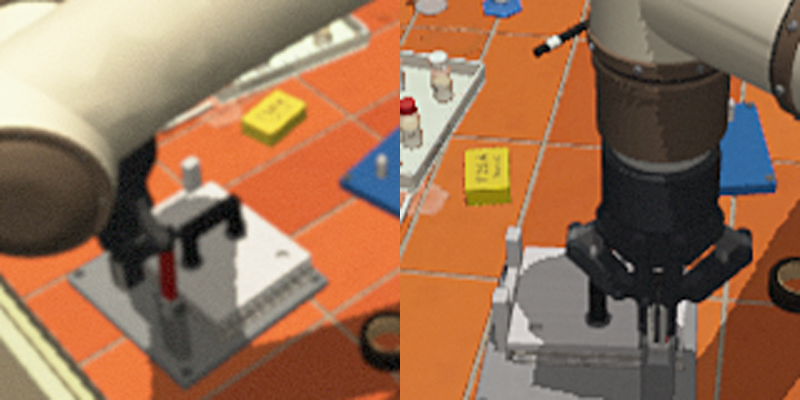

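```bash
python3 -m jog '[{"hand":0,"dx":0,"dy":-5,"dz":0,"rx":0,"ry":0,"rz":0},{"hand":0,"dx":0,"dy":-6,"dz":0,"rx":0,"ry":0,"rz":0},{"hand":0,"dx":0,"dy":-4,"dz":0,"rx":0,"ry":0,"rz":0},{"hand":0,"dx":0,"dy":-3,"dz":0,"rx":0,"ry":0,"rz":0},{"hand":0,"dx":0,"dy":-3,"dz":0,"rx":0,"ry":0,"rz":0}]'; python3 -m jog '[{"hand":0,"dx":0,"dy":-3,"dz":0.2,"rx":0,"ry":0,"rz":0},{"hand":0,"dx":0,"dy":-3,"dz":0.2,"rx":0,"ry":0,"rz":0},{"hand":0,"dx":0,"dy":-3,"dz":0.3,"rx":0,"ry":0,"rz":0},{"hand":0,"dx":0,"dy":-3,"dz":0.3,"rx":0,"ry":0,"rz":0},{"hand":0,"dx":0,"dy":-3,"dz":0.4,"rx":0,"ry":0,"rz":0}]'; python3 look.py 10
```

```text
clock: 15.97
position: [474.6, 372.4, 124.5]
ee_rot: [-0.037, 0.999, 0.001, 0.0]
contact_force: [-2.2, 0.7, -0.1]
gripper_width: 0.2
clock: 16.38
position: [475.7, 357.5, 122.3]
ee_rot: [-0.038, 0.999, 0.0, 0.0]
contact_force: [0.9, 2.2, -1.2]
gripper_width: 0.2
t 16.38 stand xyz [-49.6  84.2 122.3] F [ 0.9  2.2 -1.2] yaw -175.7
```

View pics/w10.png

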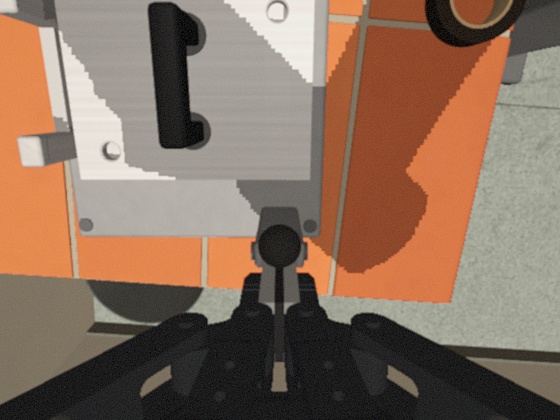

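View pics/l10.png

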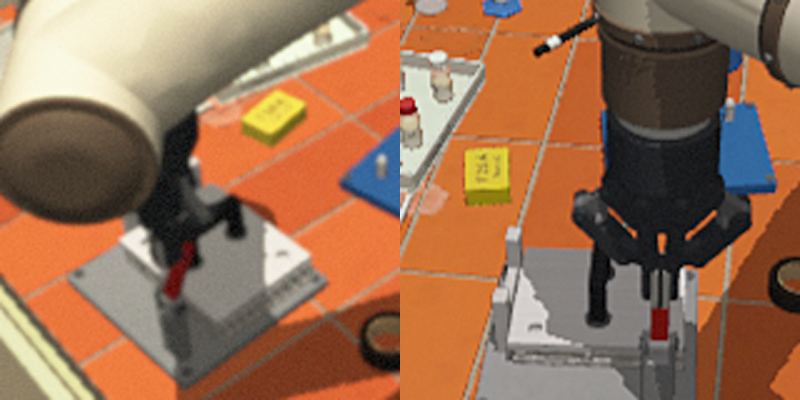

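The arm is swinging, with contact at about 2 N and its black foot at (279,245) ahead of the fingers. I'll carry on along the arc.

```bash
python3 -m jog '[{"hand":0,"dx":0,"dy":-3.2,"dz":1.4,"rx":0,"ry":0,"rz":0},{"hand":0,"dx":0,"dy":-3.2,"dz":1.5,"rx":0,"ry":0,"rz":0},{"hand":0,"dx":0,"dy":-3,"dz":1.5,"rx":0,"ry":0,"rz":0},{"hand":0,"dx":0,"dy":-3,"dz":1.6,"rx":0,"ry":0,"rz":0},{"hand":0,"dx":0,"dy":-3,"dz":1.6,"rx":0,"ry":0,"rz":0}]'; python3 -m jog '[{"hand":0,"dx":0,"dy":-3,"dz":2,"rx":0,"ry":0,"rz":0},{"hand":0,"dx":0,"dy":-3,"dz":2,"rx":0,"ry":0,"rz":0},{"hand":0,"dx":0,"dy":-3,"dz":2.2,"rx":0,"ry":0,"rz":0},{"hand":0,"dx":0,"dy":-3,"dz":2.4,"rx":0,"ry":0,"rz":0},{"hand":0,"dx":0,"dy":-3,"dz":2.5,"rx":0,"ry":0,"rz":0}]'; python3 look.py 11
```

```text
clock: 16.95
position: [476.7, 341.9, 114.6]
ee_rot: [-0.037, 0.999, 0.0, 0.0]
contact_force: [-0.5, 1.9, 0.9]
gripper_width: -0.2
clock: 17.37
position: [477.9, 326.8, 103.7]
ee_rot: [-0.038, 0.999, -0.0, 0.0]
contact_force: [-0.1, 2.2, 1.0]
gripper_width: -0.1
t 17.37 stand xyz [-49.6  53.4 103.7] F [-0.1  2.2  1. ] yaw -175.7
```

View pics/l11.png

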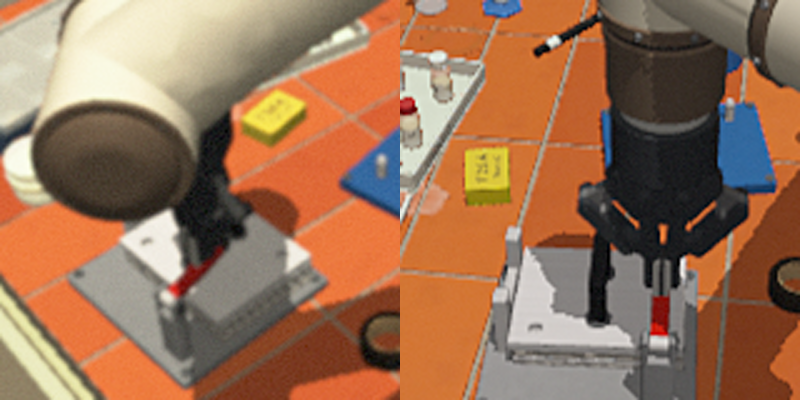

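```bash
python3 -m jog '[{"hand":0,"dx":0,"dy":-2.5,"dz":3,"rx":0,"ry":0,"rz":0},{"hand":0,"dx":0,"dy":-2.5,"dz":3,"rx":0,"ry":0,"rz":0},{"hand":0,"dx":0,"dy":-2,"dz":3,"rx":0,"ry":0,"rz":0},{"hand":0,"dx":0,"dy":-2,"dz":3,"rx":0,"ry":0,"rz":0},{"hand":0,"dx":0,"dy":-1,"dz":3,"rx":0,"ry":0,"rz":0}]'; python3 -m jog '[{"hand":0,"dx":0,"dy":0,"dz":2,"rx":0,"ry":0,"rz":0},{"hand":0,"dx":0,"dy":0,"dz":2,"rx":0,"ry":0,"rz":0},{"hand":0,"dx":0,"dy":0,"dz":2,"rx":0,"ry":0,"rz":0},{"hand":0,"dx":0,"dy":0,"dz":2,"rx":0,"ry":0,"rz":0}]'; python3 look.py 12
```

```text
clock: 17.93
position: [478.6, 316.9, 88.6]
ee_rot: [-0.037, 0.999, -0.0, 0.0]
contact_force: [0.2, 1.1, 0.9]
gripper_width: -0.3
clock: 18.27
position: [478.4, 316.4, 80.6]
ee_rot: [-0.037, 0.999, -0.001, -0.0]
contact_force: [0.5, -3.1, 2.9]
gripper_width: 0.0
t 18.27 stand xyz [-49.8  43.   80.6] F [ 0.5 -3.1  2.9] yaw -175.71
```

View pics/l12.png

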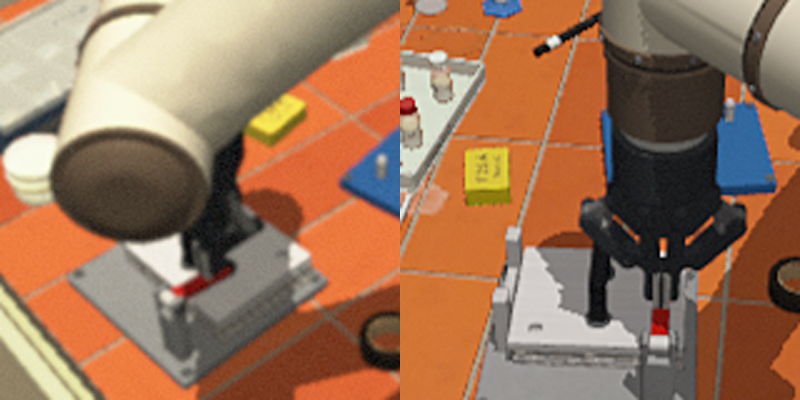

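View pics/w12.png

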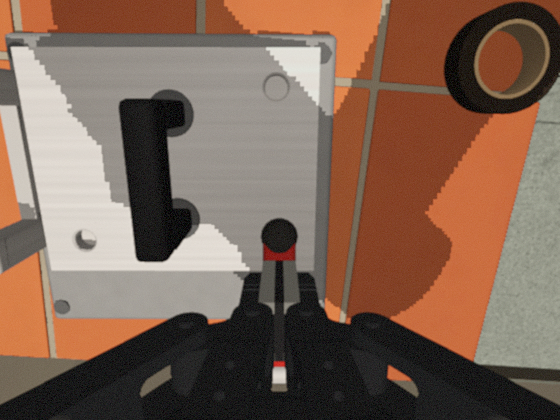

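```bash
python3 -m jog '[{"hand":0,"dx":0,"dy":0,"dz":1.5,"rx":0,"ry":0,"rz":0},{"hand":0,"dx":0,"dy":0.3,"dz":1.5,"rx":0,"ry":0,"rz":0},{"hand":0,"dx":0,"dy":0.3,"dz":1.5,"rx":0,"ry":0,"rz":0},{"hand":0,"dx":0,"dy":0.3,"dz":1.5,"rx":0,"ry":0,"rz":0}]'; python3 -m jog '[{"hand":0,"dx":0,"dy":0.3,"dz":1,"rx":0,"ry":0,"rz":0},{"hand":0,"dx":0,"dy":0.3,"dz":1,"rx":0,"ry":0,"rz":0}]';python3 -m jog '[{"hand":0,"dx":0,"dy":0.3,"dz":1,"rx":0,"ry":0,"rz":0},{"hand":0,"dx":0,"dy":0.3,"dz":1,"rx":0,"ry":0,"rz":0}]'; python3 look.py 13
```

```text
clock: 18.75
position: [478.2, 317.5, 74.5]
ee_rot: [-0.037, 0.999, -0.001, -0.0]
contact_force: [0.6, -2.9, 2.5]
gripper_width: -0.2
clock: 18.92
position: [478.2, 318.3, 72.5]
ee_rot: [-0.037, 0.999, -0.0, -0.0]
contact_force: [-0.5, -2.7, 2.5]
gripper_width: -0.3
clock: 19.08
position: [478.2, 319.0, 70.5]
ee_rot: [-0.037, 0.999, -0.0, -0.0]
contact_force: [-0.3, -3.6, 2.3]
gripper_width: -0.1
t 19.08 stand xyz [-49.9  45.6  70.5] F [-0.3 -3.6  2.3] yaw -175.71
```

View pics/w13.png

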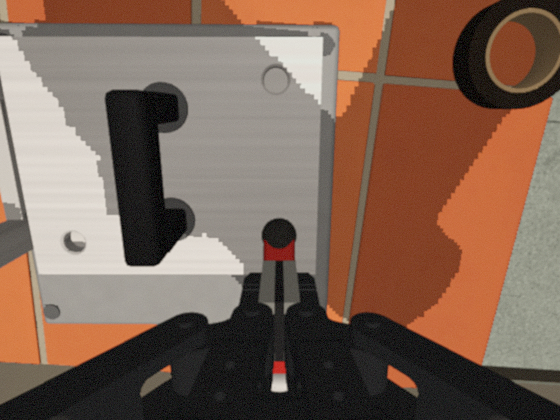

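```bash
python3 -m jog '[{"hand":0,"dx":0,"dy":0,"dz":0.7,"rx":0,"ry":0,"rz":0},{"hand":0,"dx":0,"dy":0,"dz":0.7,"rx":0,"ry":0,"rz":0}]'; python3 -m jog '[{"hand":0,"dx":0,"dy":0.1,"dz":0.7,"rx":0,"ry":0,"rz":0},{"hand":0,"dx":0,"dy":0,"dz":0.3,"rx":0,"ry":0,"rz":0}]';python3 -m jog '[{"hand":0,"dx":0,"dy":0.1,"dz":0.7,"rx":0,"ry":0,"rz":0},{"hand":0,"dx":0,"dy":0,"dz":0,"rx":0,"ry":0,"rz":0}]'
```

```text
clock: 19.4
position: [478.4, 319.7, 69.6]
ee_rot: [-0.038, 0.999, 0.0, 0.0]
contact_force: [-0.8, 0.1, 3.0]
gripper_width: 0.2
clock: 19.57
position: [478.5, 320.0, 68.6]
ee_rot: [-0.038, 0.999, 0.001, 0.0]
contact_force: [-1.7, 0.7, 3.4]
gripper_width: 0.3
clock: 19.73
position: [478.6, 320.0, 67.9]
ee_rot: [-0.038, 0.999, 0.001, 0.0]
contact_force: [-1.3, 0.7, 2.0]
gripper_width: 0.1
```

```bash
python3 -m jog '[{"hand":0,"dx":0,"dy":0,"dz":0.7,"rx":0,"ry":0,"rz":0},{"hand":0,"dx":0,"dy":0,"dz":0,"rx":0,"ry":0,"rz":0}]'; python3 -m jog '[{"hand":0,"dx":0,"dy":0,"dz":0.7,"rx":0,"ry":0,"rz":0},{"hand":0,"dx":0,"dy":0,"dz":0,"rx":0,"ry":0,"rz":0}]';python3 -m jog '[{"hand":0,"dx":0,"dy":0,"dz":0.6,"rx":0,"ry":0,"rz":0},{"hand":0,"dx":0,"dy":0,"dz":0,"rx":0,"ry":0,"rz":0}]'; python3 look.py 14
```

```text
clock: 19.9
position: [478.7, 319.9, 67.2]
ee_rot: [-0.038, 0.999, 0.0, 0.0]
contact_force: [-0.0, 0.3, 1.7]
gripper_width: 0.1
clock: 20.07
position: [478.8, 319.8, 66.5]
ee_rot: [-0.038, 0.999, 0.0, 0.0]
contact_force: [-0.1, -0.2, 2.1]
gripper_width: -0.1
clock: 20.23
position: [478.8, 319.8, 66.3]
ee_rot: [-0.038, 0.999, 0.0, 0.001]
contact_force: [-0.7, 0.6, 4.6]
gripper_width: 0.1
t 20.23 stand xyz [-49.2  46.4  66.3] F [-0.7  0.6  4.6] yaw -175.69
```

View pics/w14.png

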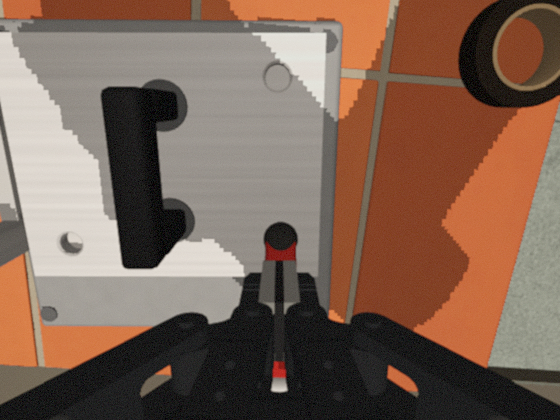

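Run:
```python
from h import *
for t in("w13","w14"):
    d=load(t);P=cloud(d,d["Ttool"]);v=d["img"].max(2)
    r,c=np.indices(v.shape);m=(v<70)&(r>210)&(r<258)&(c>255)&(c<305)&(d["depth"]>0);p=P[m];print(t,len(p),np.median(p,0).round(1),p[:,2].max().round(1),p[:,2].min().round(1))
```

```text
w13 749 [479.3 301.5  61.2] 64.8 55.2
w14 680 [479.1 304.5  54.6] 58.1 48.7
```

```bash
python3 -m jog '[{"hand":0,"dx":0,"dy":0,"dz":0.6,"rx":0,"ry":0,"rz":0},{"hand":0,"dx":0,"dy":0,"dz":0,"rx":0,"ry":0,"rz":0}]'; python3 -m jog '[{"hand":0,"dx":0,"dy":0,"dz":0.6,"rx":0,"ry":0,"rz":0},{"hand":0,"dx":0,"dy":0,"dz":0,"rx":0,"ry":0,"rz":0},{"hand":0,"dx":0,"dy":0,"dz":0,"rx":0,"ry":0,"rz":0}]'
```

```text
clock: 20.55
position: [478.9, 319.9, 66.1]
ee_rot: [-0.038, 0.999, 0.0, 0.001]
contact_force: [-0.7, -0.2, 7.4]
gripper_width: 0.0
clock: 20.8
position: [478.9, 319.9, 66.0]
ee_rot: [-0.038, 0.999, 0.0, 0.001]
contact_force: [-2.0, -0.5, 10.8]
gripper_width: -0.1
```

The tip has stalled at 66 mm while the force climbs to 10.8 N, so the foot is seated on the plate. I'll retract slowly and check.

```bash
python3 -m jog '[{"hand":0,"dx":0,"dy":0,"dz":-1.5,"rx":0,"ry":0,"rz":0},{"hand":0,"dx":0,"dy":0,"dz":-3,"rx":0,"ry":0,"rz":0},{"hand":0,"dx":0,"dy":0,"dz":-8,"rx":0,"ry":0,"rz":0},{"hand":0,"dx":0,"dy":0,"dz":-20,"rx":0,"ry":0,"rz":0},{"hand":0,"dx":0,"dy":0,"dz":-35,"rx":0,"ry":0,"rz":0}]'; python3 -m jog '[{"hand":0,"dx":0,"dy":0,"dz":-38,"rx":0,"ry":0,"rz":0},{"hand":0,"dx":0,"dy":0,"dz":-35,"rx":0,"ry":0,"rz":0},{"hand":0,"dx":0,"dy":-15,"dz":-25,"rx":0,"ry":0,"rz":0},{"hand":0,"dx":0,"dy":-25,"dz":0,"rx":0,"ry":0,"rz":0},{"hand":0,"dx":0,"dy":-35,"dz":0,"rx":0,"ry":0,"rz":0}]';  python3 -m jog '[{"hand":0,"dx":0,"dy":-35,"dz":0,"rx":0,"ry":0,"rz":0},{"hand":0,"dx":0,"dy":0,"dz":0,"rx":0,"ry":0,"rz":0},{"hand":0,"dx":0,"dy":0,"dz":0,"rx":0,"ry":0,"rz":0},{"hand":0,"dx":0,"dy":0,"dz":0,"rx":0,"ry":0,"rz":0}]'; python3 look.py 15
```

```text
clock: 21.22
position: [476.1, 317.2, 128.8]
ee_rot: [-0.037, 0.999, -0.003, -0.004]
contact_force: [0.2, 1.0, -1.1]
gripper_width: 0.1
clock: 21.63
position: [484.5, 245.7, 232.0]
ee_rot: [-0.039, 0.999, 0.001, 0.002]
contact_force: [0.5, -0.8, -0.9]
gripper_width: -0.2
clock: 21.97
position: [486.6, 209.6, 230.1]
ee_rot: [-0.037, 0.999, 0.0, -0.0]
contact_force: [0.5, -0.5, -0.1]
gripper_width: -0.0
t 21.97 stand xyz [-49.5 -64.1 230.1] F [ 0.5 -0.5 -0.1] yaw -175.74
```

View pics/w15.png

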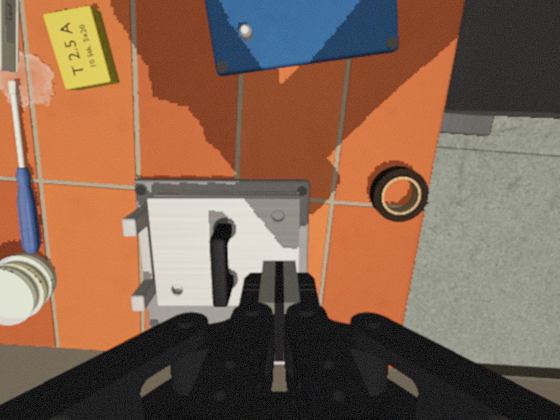

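View pics/l15.png

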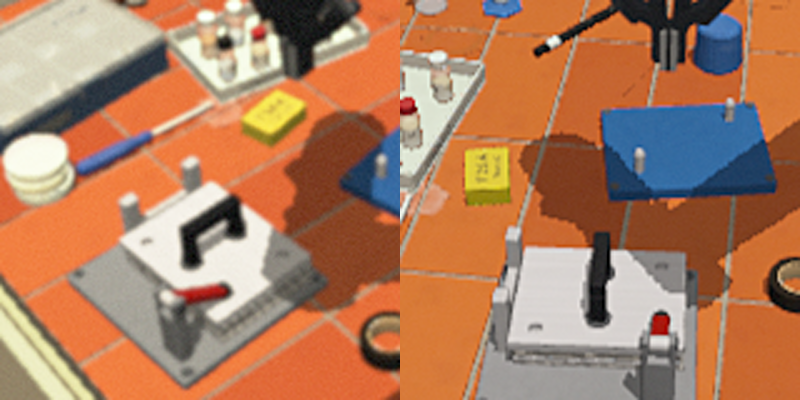

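Run:
```python
from h import *
d=load("w15");T=d["Ttool"];P=cloud(d,T);Z=P[...,2];S=cv2.cvtColor(d["img"],cv2.COLOR_RGB2HSV)[...,1];v=d["img"].max(2);r,c=np.indices(Z.shape)
a=np.radians(4.2);Q=P-[531.3,277.2,0];X=Q[...,0]*np.cos(a)+Q[...,1]*np.sin(a);Y=-Q[...,0]*np.sin(a)+Q[...,1]*np.cos(a)
ok=d["depth"]>0
def rect(m,n):
    m=cv2.morphologyEx(m.astype(np.uint8),cv2.MORPH_OPEN,np.ones((3,3)));k,l,s,_=cv2.connectedComponentsWithStats(m);p=np.c_[X[l==1+np.argmax(s[1:,4])],Y[l==1+np.argmax(s[1:,4])],Z[l==1+np.argmax(s[1:,4])]];print(n,np.median(p[:,2]).round(1),cv2.minAreaRect(p[:,:2].astype(np.float32)),p.min(0).round(1),p.max(0).round(1))
rect(ok&(abs(Z-41)<4)&(X<72.5)&(abs(X)<90)&(abs(Y)<75),"plate")
rect(ok&(Z>8)&(Z<100)&(abs(X)<100)&(Y>-70)&(Y<110),"base")
rect(ok&(Z>47)&(Z<70)&(v<75)&(abs(X+50)<14)&(abs(Y-33)<20),"foot")
for n in("scene","side"):
    e=load(n+"15");Pp=cloud(e);q=Pp-[531.3,277.2,0];x=q[...,0]*np.cos(a)+q[...,1]*np.sin(a);y=-q[...,0]*np.sin(a)+q[...,1]*np.cos(a);z=q[...,2]
    m=(e["img"].max(2)<75)&(abs(x+50)<14)&(abs(y-33)<16)&(z>43)&(z<75);print(n,"foot",m.sum(),np.median(np.c_[x[m],y[m],z[m]],0).round(1),z[m].max().round(1),y[m].min().round(1))
```

```text
plate 41.0 ((1.9388046264648438, 1.6232032775878906), (140.90927124023438, 110.54874420166016), 0.21355625987052917) [-68.5 -53.9  37. ] [72.3 57.1 45. ]
base 40.8 ((7.268653869628906, 17.88507843017578), (165.57785034179688, 175.0162811279297), 89.99486541748047) [-80.2 -64.9   8. ] [ 94.8 100.7  88. ]Traceback (most recent call last):
  File "<stdin>", line 9, in <module>
  File "<stdin>", line 6, in rect
    return _wrapfunc(a, 'argmax', axis=axis, out=out, **kwds)
    return bound(*args, **kwds)
ValueError: attempt to get argmax of an empty sequence
```

The plate reads x=1.9, y=1.6 mm and 0.2° in the stand frame. I'll move the wrist camera over the clamp to check the foot.

```bash
python3 -m jog '[{"hand":0,"dx":0,"dy":20,"dz":0,"rx":0,"ry":0,"rz":0},{"hand":0,"dx":0,"dy":38,"dz":0,"rx":0,"ry":0,"rz":0},{"hand":0,"dx":0,"dy":38,"dz":0,"rx":0,"ry":0,"rz":0},{"hand":0,"dx":0,"dy":38,"dz":0,"rx":0,"ry":0,"rz":0},{"hand":0,"dx":0,"dy":30,"dz":0,"rx":0,"ry":0,"rz":0}]'; python3 -m jog '[{"hand":0,"dx":0,"dy":10,"dz":0,"rx":0,"ry":0,"rz":0},{"hand":0,"dx":0,"dy":0,"dz":0,"rx":0,"ry":0,"rz":0},{"hand":0,"dx":0,"dy":0,"dz":0,"rx":0,"ry":0,"rz":0},{"hand":0,"dx":0,"dy":0,"dz":0,"rx":0,"ry":0,"rz":0}]'; python3 look.py 16
python3 - <<'E'
from h import *
a=np.radians(4.2)
for n in("w16","scene16","side16"):
    d=load(n);P=cloud(d,d.get("Ttool"));q=P-[531.3,277.2,0];x=q[...,0]*np.cos(a)+q[...,1]*np.sin(a);y=-q[...,0]*np.sin(a)+q[...,1]*np.cos(a);z=q[...,2]
    near=(abs(x+50)<14)&(d["depth"]>0)
    h=cv2.cvtColor(d["img"],cv2.COLOR_RGB2HSV).astype(int)
    m=near&(d["img"].max(2)<75)&(abs(y-33)<16)&(z>43)&(z<75)
    if m.sum():print(n,"foot",m.sum(),np.median(np.c_[x[m],y[m],z[m]],0).round(1),"zmax",z[m].max().round(1),"y",y[m].min().round(1),y[m].max().round(1))
    m=near&(h[...,1]>120)&((h[...,0]<8)|(h[...,0]>172))&(y>25)&(y<85)&(z>45)&(z<95)
    if m.sum()>10: k=np.polyfit(y[m],z[m],1);print(n,"bar",m.sum(),"slope dz/dy",k[0].round(3),"theta",(np.pi/2+np.arctan(k[0])).round(3),"top z at y=60",np.polyval(k,60).round(1))
E
```

```text
clock: 22.53
position: [473.6, 376.7, 229.6]
ee_rot: [-0.039, 0.999, -0.0, 0.0]
contact_force: [1.3, 0.2, 0.6]
gripper_width: -0.2
clock: 22.87
position: [473.3, 382.7, 229.7]
ee_rot: [-0.037, 0.999, -0.0, -0.0]
contact_force: [0.3, 0.4, 0.2]
gripper_width: -0.2
t 22.87 stand xyz [-50.1 109.4 229.7] F [0.3 0.4 0.2] yaw -175.7
w16 foot 143 [-49.7  31.8  55.5] zmax 57.9 y 27.8 36.5
w16 bar 1013 slope dz/dy 0.575 theta 2.092 top z at y=60 69.6
scene16 foot 15 [-54.8  34.3  53.8] zmax 58.3 y 31.3 40.9
scene16 bar 97 slope dz/dy 0.562 theta 2.083 top z at y=60 67.6
side16 foot 8 [-50.2  36.5  58.4] zmax 60.8 y 34.9 44.9
side16 bar 54 slope dz/dy 0.599 theta 2.111 top z at y=60 70.1
```

View pics/w16.png

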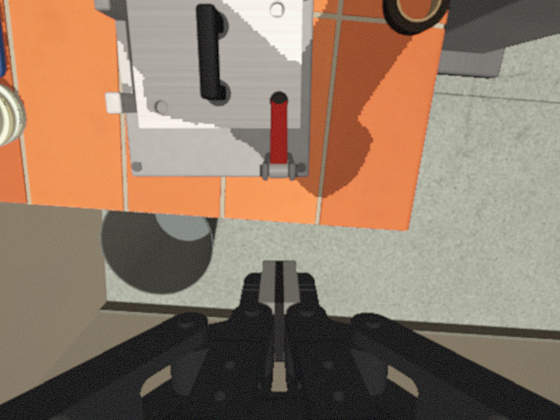

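The bar angle of 2.09 rad puts the foot centre at z≈49.1, which is 16 mm above the plate's origin, so it is resting on the plate.

```bash
python3 -c "
from bench import arm
print(arm.job_done())"
```

```text
the job is handed in; nothing more can be done
None
```

The job is done and handed in at about 23 s. The hand-in gave no verdict.

**What I did:** I lifted the plate level off the dowels and lowered it onto the pile until the force showed contact, at a pile height of about 33 mm. I then slid it until it stalled against the back stops, pushing with about 12 N at most, and let go. With the shut fingers I swung the clamp arm over until it stalled on the plate at about 11 N, then backed away.

**Last checks:**
- **Plate:** it sits at x = 1.9 mm and y = 1.6 mm in the stand's frame, square to 0.2°. Its tilt was about 0.001 rad, measured before the clamp went on.
- **Clamp:** the wrist camera gave an angle of 2.09 rad, which puts the foot centre about 16.0 mm above the plate's origin, so it is resting on the plate.
- **Bystanders:** the box, tape roll and knob looked unmoved in the pictures, but I did not measure them again at the end.

**Disagreements:**
- **Stand position:** the fixed cameras placed the stand about 4 mm further along y than the wrist camera did. I relied mainly on the wrist camera, and the contact with the stops came within about 1 mm of where it predicted.
- **Clamp angle:** the fixed cameras read 2.08 and 2.11 rad, close to the wrist camera's 2.09.

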